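Charge the glaze mill from the media carton with the charging boat

ROBOT

A 6-joint arm with a two-finger parallel gripper is mounted at the origin on the work surface. World frame = base frame: x ahead of the robot, y to its left, z up, the work surface at z = 0. Lengths are in mm, angles in rad, forces in N, time in s.
With the tool pointing down it reaches from about 350 to 875 mm from the base axis. Payload 4.2 kg.
Tool frame: the origin (TCP) lies between the finger pads; the fingertips stand 19 mm ahead of it and the grasp point (between the pads) is the TCP; y points along the fingers, z is the direction in which the jaws open and shut, and the axes are right-handed (so a half turn about y gives the same grasp; the last joint's range is limited). The gripper opens to 85 mm and grips with 20 to 120 N. Pads are 22 mm wide; open, the fingers measure 114 mm over their backs; the gripper's body (76 mm by 85 mm) begins 54 mm behind the grasp point. The pads swing forward as they close: fully open they stand 13 mm farther back than shut.
Start: joints at [1.607, 0.385, 0.008, 0, -1.194, -0.259], TCP at [138.069, 609.538, 250.312] pointing down, gripper open.
Joint ranges: [-3.14, 3.14], [-1.21, 2.06], [-1.07, 1.41], [-3.16, 2.05], [-2.99, -0.16], [-3.1, 3.1]. Speed limits (rad/s): [2.79, 2.79, 3.14, 3.14, 3.14, 3.14].

INTERFACE

Orientations are given as a unit quaternion [x, y, z, w].
In Python, from bench import arm gives the robot as it stands.
- The arm moves only by the shell command python3 -m inch 'ROWS'. ROWS is JSON, a list of rows, each a list of 7 numbers: the opening, from 0 (shut) to 1 (fully open), then the shift along the tool's x, y, z in cm, then the turn, a rotation vector about the tool's x, y, z in degrees. A call has 1 to 20 rows; each row is the pose to reach, as a shift and turn from the pose commanded when the call began, along the tool's axes at that moment; what a row does not reach only later rows make up. A row lasts 1/12 s, in which the tool goes at most 41.7 mm and 7.16 degrees, less where a joint would pass 70% of its speed; a pose out of reach is approached as far as the arm can. A call with a gripper value outside its range is refused whole. The fingers move at their own pace and stop on an object; the grip force is fixed at half the most. Time passes only in rows, so rows that repeat a pose let the fingers close. It gives the time, the measured TCP pose, the force and the opening at its end, in the units of the state.
- arm.read_state(): the state, without advancing time (a new reading comes with each control period).
- arm.get_image(name): name is "side" or "top" or "wrist"; returns the picture (480x640x3 uint8, red, green, blue); there is no depth.
- arm.camera_params(name): a dict with "fx", "fy", "cx", "cy" (pixels), "rvec" (rotation vector, rad) and "tvec" (3), from world to camera coordinates, as OpenCV has them. Camera axes: x right, y down, z forward; pixel columns grow to the right and rows downward; lengths in mm; the calibration is good to about 2 mm. A picture is of the moment at which its call begins: read the wrist's pose just before it. camera_params takes no time and is no camera call; for the wrist camera it gives the pose at the moment of the call.
- arm.job_done(): hands the job in, once; it reports no verdict.
Trained networks look in the newest picture that a camera, given by its name, has taken for a name from the list of things; names that differ only in an ending like _2 or _b are one class to them, and where a whole thing is asked for, a point or a joint stands for the part that bears it (a point fixed in the world has none). Each returns a list of dicts, best first, with "conf" (0 to 1); they miss things now and then, are a little off and sometimes report something else, mostly with a low value. They report only what shows in the picture. A call takes as long as a camera call. They do not tell look-alikes from the thing itself.
- arm.masks_of(label, camera): "mask" (480x640 bool, what is visible of it) and "extent" ([left, top, width, height] in pixels, round what is visible of it).
The state is a dict: "clock": time; "joints": joint angles; "joint_vel": joint speeds; "joint_efforts": joint torques, N m; "position": TCP position; "ee_rot": TCP orientation; "contact_force": force on the tool from outside, world axes, zero at the start; "wrist_torque": the same for the moment, N m; "gripper_width": finger opening in mm.
Only numpy, scipy, OpenCV 4.12 (cv2) and the standard library are available. Lean on these libraries where they do the work, as an engineer would, in place of code of your own. Each camera call takes 0.05 s, during which the arm holds its last target.

TASK

Charge the glaze mill: stand all the white grinding cylinders that are left on top in the carton in the steel charging boat together, lower the loaded boat level through the slot in the mill's cover and tip it inside so that they all slide out into the tub, never touching the cover with the boat. Bring the empty boat back out and set it upright on its green mat, and only then fold the carton shut: both short flaps first, then both long flaps flat over them. Leave the vase, the jar and the wooden block alone.

Things in the scene. Friction and masses are not known exactly. Their poses are not given: they have to be found in the camera images.
- m1_center (a point): a white alumina grinding cylinder, 22 mm in diameter and 22 mm high, about 30 g, standing on end on the layer pad in the open carton; the point is its centre, 11 mm up, its z axis the cylinder's axis. It may be absent
- m2_center (a point): a white alumina grinding cylinder, 22 mm in diameter and 22 mm high, about 30 g, standing on end on the layer pad in the open carton; the point is its centre, 11 mm up, its z axis the cylinder's axis. It may be absent
- m3_center (a point): a white alumina grinding cylinder, 22 mm in diameter and 22 mm high, about 30 g, standing on end on the layer pad in the open carton; the point is its centre, 11 mm up, its z axis the cylinder's axis. It may be absent
- m4_center (a point): a white alumina grinding cylinder, 22 mm in diameter and 22 mm high, about 30 g, standing on end on the layer pad in the open carton; the point is its centre, 11 mm up, its z axis the cylinder's axis. It may be absent
- m5_center (a point): a white alumina grinding cylinder, 22 mm in diameter and 22 mm high, about 30 g, standing on end on the layer pad in the open carton; the point is its centre, 11 mm up, its z axis the cylinder's axis. It may be absent
- m6_center (a point): a white alumina grinding cylinder, 22 mm in diameter and 22 mm high, about 30 g, standing on end on the layer pad in the open carton; the point is its centre, 11 mm up, its z axis the cylinder's axis. It may be absent
- boat: charging boat, 0.2 kg: polished-steel trough 180 long, 34 wide; floor 3 thick, side walls up to 12 above its underside (30 wide inside), open at the nose, upright stem at the rear. Origin on the underside, under the stem; x points along the trough (x = -14 to +166) to the nose, z up. Stem 20 (x) by 8 (y) up to 68, then a wooden grip 26 (x) by 14 (y) from 68 to 110 above the underside. All in mm
- boat_grip (a point): middle of the boat's wooden grip, 90 mm above the boat's underside, over the boat's origin; axes as the boat's
- boat_mid (a point): middle of the trough's floor (top face), 76 mm ahead of the boat's origin, 3 mm above the underside. The trough holds five cylinders in a row, for example at 56, 80, 104, 128 and 152 mm ahead of the boat's origin
- boat_nose (a point): open front end of the trough's floor (top face), 166 mm ahead of the boat's origin. Cylinders start to slide when the boat is tipped 14 to 21 degrees (friction varies); 25 to 30 degrees nose-down empties it
- mat: the boat's green plastic mat, 250 x 100 x 3 mm, fixed on the bench; origin at the centre of its underside, x along its length. At the start the boat stands on it with the nose away from the robot
- cover: steel cover plate, 272 x 142 x 4, level and fixed on the mill's tub. Origin at the slot's centre on the plate's top face, 210 above the bench; x along the slot, z up. Slot 204 (x) by 48 (y), edged in yellow, clear through. Below it the clear tub: inside 250 (x) by 120 (y), floor 158 below the plate's top face. The mill's base on the bench is 296 x 160. All in mm
- carton: media carton, heavy, fixed: 160 mm (x) by 120 mm (y) by 85 mm high, walls 4 mm; origin at the centre of its underside. The layer pad on which the cylinders stand is 10 mm below the rim (75 mm above the bench), so each cylinder stands 12 mm proud of the rim; nothing else is to be taken out
- short_a (a joint): short flap on the carton's +x side, 116 mm wide, 60 mm from hinge to free edge, 3 mm thick (rad): 0 = closed flat over the carton, 1.57 = upright, more = leaning outward (as it starts), at most 2.4. Hinge 86 mm above the bench in the plane of the carton's outer face; it stays where it is left and takes about 1 N at the flap's middle to fold
- short_b (a joint): short flap on the carton's -x side, 116 mm wide, 60 mm from hinge to free edge, 3 mm thick (rad): 0 = closed flat over the carton, 1.57 = upright, more = leaning outward (as it starts), at most 2.4. Hinge 86 mm above the bench in the plane of the carton's outer face; it stays where it is left and takes about 1 N at the flap's middle to fold
- long_a (a joint): long flap on the carton's +y side, 160 mm wide, 60 mm from hinge to free edge, 3 mm thick (rad): 0 = closed flat over the carton, 1.57 = upright, more = leaning outward (as it starts), at most 2.4. Hinge 89.5 mm above the bench in the plane of the carton's outer face; it stays where it is left and takes about 1 N at the flap's middle to fold
- long_b (a joint): long flap on the carton's -y side, 160 mm wide, 60 mm from hinge to free edge, 3 mm thick (rad): 0 = closed flat over the carton, 1.57 = upright, more = leaning outward (as it starts), at most 2.4. Hinge 89.5 mm above the bench in the plane of the carton's outer face; it stays where it is left and takes about 1 N at the flap's middle to fold
- short_a_edge (a point): middle of the free edge of flap short_a, 60 mm from its hinge
- short_b_edge (a point): middle of the free edge of flap short_b, 60 mm from its hinge
- long_a_edge (a point): middle of the free edge of flap long_a, 60 mm from its hinge
- long_b_edge (a point): middle of the free edge of flap long_b, 60 mm from its hinge
- clay_vase: bystander: an unfired clay piece of two joined rings, 72 x 138 x 42 mm; origin at the centre of its underside
- slip_jar: bystander: a stoneware-coloured jar with white cap, 64 mm in diameter, 85 mm high; origin at the centre of its underside
- wood_block: bystander: a wooden block 50 x 90 x 30 mm; origin at the centre of its underside
There are look-alikes about, which are no part of the job. Of the things shaped like the carton, the cardboard one is meant.

How it is judged:
By the outcome, as a careful person would: the job done as asked, in the order asked, and still so for the second after the job is handed in, with the robot touching nothing.
Of m1, m2, m3, m4, m5, m6 only 3 to 5 are there at a start; the rules pass over those that are not, and their reading is None.
At some moment in a run one of m1, m2, m3, m4, m5, m6 may be knocked a few centimetres aside while the robot is not near it.
It also fails if it takes over 210 s, if anything falls off the work surface, if the arm or the gripper's body presses on something with over 40 N, if the wrist force passes 120 N, or if a joint passes its speed limit or range.

## Working session

There is one attempt and no reset: what is moved stays moved. The work goes in short steps, Python scripts to look and compute and a shell command to move; the robot and the scene stay as the last step left them, time stands still between calls to the robot, and variables do not carry over. Pictures are saved under pics/ and viewed, and the job is handed in when it is done.

```bash
mkdir -p pics; ls
cat > h.py <<'E'
import numpy as np, cv2
from scipy.spatial.transform import Rotation as R
from bench import arm
def save(cam,name):
    im=arm.get_image(cam); cv2.imwrite('pics/'+name+'.png',cv2.cvtColor(im,cv2.COLOR_RGB2BGR)); return im
def cam(c):
    p=arm.camera_params(c); K=np.array([[p['fx'],0,p['cx']],[0,p['fy'],p['cy']],[0,0,1.]])
    return K,np.array(p['rvec'],float),np.array(p['tvec'],float)
def proj(P,c,cp=None):
    K,r,t=cp or cam(c)
    return cv2.projectPoints(np.array(P,float).reshape(-1,1,3),r,t,K,None)[0].reshape(-1,2)
def ray(uv,z,c,cp=None):
    K,r,t=cp or cam(c); Rm=cv2.Rodrigues(r)[0]
    C=-Rm.T@t; d=Rm.T@np.linalg.inv(K)@np.array([uv[0],uv[1],1.])
    return C+d*(z-C[2])/d[2]
E
python3 - <<'E'
from h import *
s=arm.read_state(); print(s)
for c in ['side','top','wrist']:
    save(c,c+'0'); K,r,t=cam(c); Rm=cv2.Rodrigues(r)[0]; print(c,K[0,0],K[0,2],K[1,2],-Rm.T@t, Rm[2])
E
```

```text
pics
{'clock': 0.0, 'joints': array([ 1.60658597e+00,  3.85574622e-01,  6.62990462e-03, -5.27692668e-04,
       -1.19402161e+00, -2.58584013e-01]), 'joint_vel': array([-0.00192538,  0.00048907, -0.00060317,  0.0004968 , -0.00056191,
        0.00048209]), 'joint_efforts': array([-4.27756404e-04, -3.92293739e+01,  1.88399398e+01,  4.18603197e+00,
       -4.64806959e-03,  5.60996966e-06]), 'position': array([137.95960413, 609.02030951, 249.20798548]), 'ee_rot': array([-0.07861623, -0.70193152,  0.70350021,  0.07873426]), 'contact_force': array([-0.04581999,  0.04490288,  0.37299501]), 'wrist_torque': array([-0.07686114,  0.00407497,  0.00197802]), 'gripper_width': 85.42602618386455}
side 524.8032337466964 323.97463562407063 243.70727187160324 [ 214.74548134  787.30064539 1070.52625013] [ 0.2923001  -0.57865391 -0.76139366]
top 522.3958321282063 323.6347782789736 240.63127186020913 [ 462.83034241   64.70417564 1553.33838593] [ 0.09138536  0.00280586 -0.99581165]
wrist 339.6280194614148 315.046965966007 243.8149207978151 [215.55682216 592.28888713 372.91382589] [-0.30223518  0.06876537 -0.95074982]
```

View pics/top0.png

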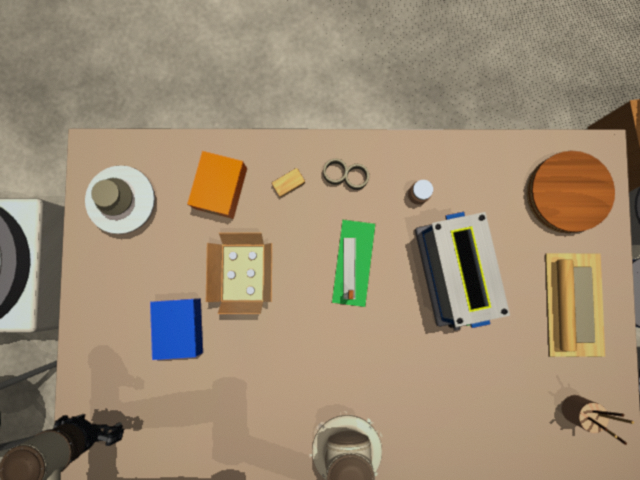

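View pics/side0.png

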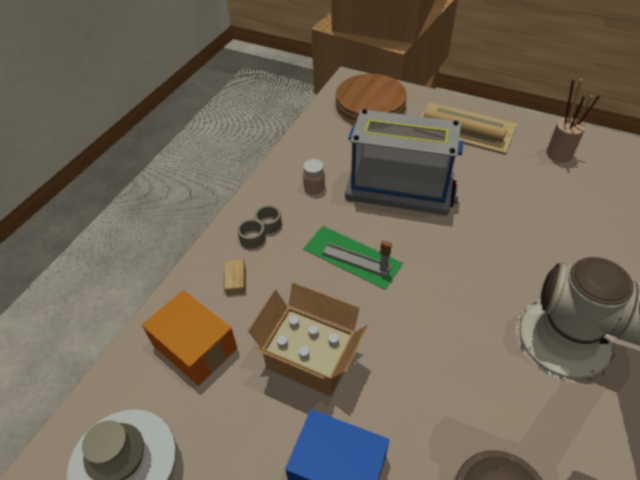

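View pics/wrist0.png

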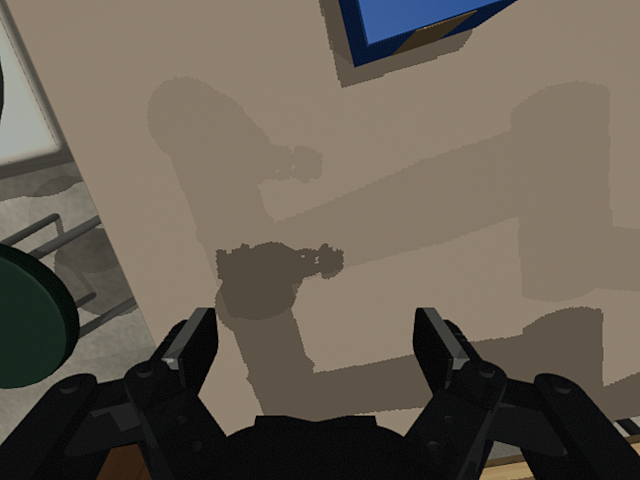

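Run:
```python
from h import *
arm.get_image('top')
cp=cam('top')
for l,z in [('m1_center',97),('boat',3),('boat_grip',110),('mat',3),('cover',210),('carton',85),('clay_vase',42),('slip_jar',85),('wood_block',30)]:
    for d in arm.masks_of(l,'top')[:7]:
        m=d['mask']; v,u=np.nonzero(m); c=(u.mean(),v.mean())
        rr=cv2.minAreaRect(np.stack([u,v],1).astype(np.float32))
        print(l,round(d['conf'],2),d['extent'],np.round(c,1),np.round(ray(c,z,'top',cp),1)[:2],[np.round(x,1) for x in rr])
print(arm.read_state()['clock'])
# colour based
im=arm.get_image('top'); hsv=cv2.cvtColor(im,cv2.COLOR_RGB2HSV)
y=(cv2.inRange(hsv,(25,150,150),(35,255,255))); y[:,:400]=0;y[:,530:]=0
P=cv2.findNonZero(y); rr=cv2.minAreaRect(P); print('slot',rr)
for b in cv2.boxPoints(rr): print(np.round(ray(b,210,'top',cp),1))
g=cv2.inRange(hsv,(45,100,60),(75,255,255)); rr=cv2.minAreaRect(cv2.findNonZero(g)); print('mat',rr)
for b in cv2.boxPoints(rr): print(np.round(ray(b,3,'top',cp),1))
big=cv2.resize(im[200:330,190:390],None,fx=4,fy=4,interpolation=cv2.INTER_CUBIC); cv2.imwrite('pics/crop1.png',cv2.cvtColor(big,cv2.COLOR_RGB2BGR))
```

```text
m1_center 0.4 [228.7, 252.5, 8.5, 6.0] [232.7 255.5] [554.2 322.8] [array([232.5, 255.5]), array([7., 7.]), np.float64(90.0)]
boat 0.75 [342.4, 236.7, 8.9, 62.2] [348.9 267.6] [525.  -6.] [array([348.5, 268. ]), array([60., 11.]), np.float64(90.0)]
boat_grip 0.86 [344.3, 240.2, 11.6, 60.5] [349.  269.5] [515.4  -1.6] [array([349.2, 268.5]), array([11.2, 59.2]), np.float64(1.5)]
boat_grip 0.65 [218.0, 231.0, 42.3, 15.9] [240.4 237.3] [603.8 300. ] [array([240.7, 237.6]), array([13.6, 40.9]), np.float64(85.9)]
mat 0.83 [331.1, 222.0, 42.9, 84.2] [354.7 260.5] [546.  -23.3] [array([353.3, 262.7]), array([33.5, 83.9]), np.float64(7.3)]
cover 0.6 [429.7, 211.1, 78.1, 116.0] [469.8 268.8] [ 514.4 -306.9] [array([470. , 268.6]), array([106.4,  55.3]), np.float64(77.1)]
carton 0.71 [150.4, 299.4, 50.8, 60.0] [175.9 328.5] [351.2 479.1] [array([176.1, 328.5]), array([59.7, 51.4]), np.float64(88.1)]
carton 0.63 [187.6, 148.1, 58.8, 69.9] [217.1 184.3] [758.1 373.2] [array([217.2, 184.3]), array([49.2, 59.5]), np.float64(14.9)]
carton 0.59 [208.4, 231.7, 65.1, 84.5] [239.  272.8] [506.1 306.3] 
[... 928 characters left out ...]
73.3]), array([47.4, 27.6]), np.float64(10.3)]
wood_block 0.72 [274.8, 170.6, 31.7, 28.6] [288.1 182.3] [775.8 174.7] [array([288. , 182.2]), array([17.8, 30.4]), np.float64(59.0)]
wood_block 0.38 [205.0, 243.5, 15.6, 60.0] [212.7 272. ] [509.9 392. ] [array([212.5, 272.5]), array([59., 15.]), np.float64(90.0)]
0.65
slot ((470.4409484863281, 268.7491760253906), (83.08401489257812, 21.93051528930664), 76.75948333740234)
[ 612.4 -258.8  210. ]
[ 625.6 -314.2  210. ]
[ 418.  -357.9  210. ]
[ 405.2 -303.2  210. ]
mat ((353.1581115722656, 262.7729187011719), (33.839683532714844, 84.13015747070312), 7.0283966064453125)
[422.1  46.2   3. ]
[670.4  15.8   3. ]
[658.1 -84.6   3. ]
[410.3 -52.7   3. ]
```

View pics/crop1.png

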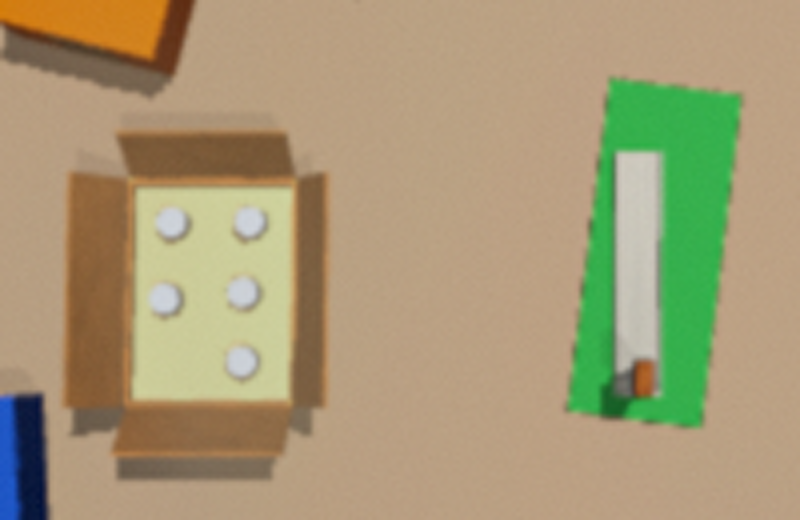

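```bash
cat >> h.py <<'E'
def tgt(jaw_deg,pitch_deg=0,about_deg=None):
    """tool rotation: down, jaw axis (tool z) at world angle jaw_deg; pitch: rotate about tool z axis(jaw) by pitch"""
    a=np.radians(jaw_deg); z=np.array([np.cos(a),np.sin(a),0]); y=np.array([0,0,-1.]); x=np.cross(y,z)
    return R.from_matrix(np.stack([x,y,z],1))*R.from_rotvec([0,0,np.radians(pitch_deg)])
def delta(pos,jaw_deg,pitch=0,show=True):
    s=arm.read_state(); Rc=R.from_quat(s['ee_rot']); T=tgt(jaw_deg,pitch)
    d=Rc.inv().apply(np.array(pos)-s['position'])/10; r=(Rc.inv()*T).as_rotvec(degrees=True)
    if show: print('shift cm',np.round(d,2),'turn',np.round(r,2),'| rows>=',np.ceil(max(np.linalg.norm(d)/4.17,np.linalg.norm(r)/7.16)))
    return d,r
def st():
    s=arm.read_state(); M=R.from_quat(s['ee_rot']).as_matrix()
    print('t',round(s['clock'],2),'pos',np.round(s['position'],1),'x',np.round(M[:,0],3),'y',np.round(M[:,1],3),'z',np.round(M[:,2],3),'F',np.round(s['contact_force'],1),'w',round(s['gripper_width'],1),'j',np.round(s['joints'],2))
E
python3 - <<'E'
from h import *
st()
for j in (-90,90): delta([430,300,300],j)
E
```

```text
t 0.7 pos [138.1 609.5 250.3] x [-0.975  0.221  0.   ] y [-0. -0. -1.] z [-0.221 -0.975  0.   ] F [ 0.8 -0.2  0. ] w 85.4 j [ 1.61  0.38  0.01 -0.   -1.19 -0.26]
shift cm [-35.31  -4.97  23.74] turn [ -0.   -12.76   0.  ] | rows>= 11.0
shift cm [-35.31  -4.97  23.74] turn [ -0.   167.24  -0.  ] | rows>= 24.0
```

Run:
```python
from h import *
delta([430,150,330],-90)
```

```text
shift cm [-38.63  -7.97  38.37] turn [ -0.   -12.76   0.  ] | rows>= 14.0
```

```bash
python3 -m inch '[[0.6,-10,-8,10,0,-12.8,0],[0.6,-38.6,-8,38.4,0,-12.8,0],[0.6,-38.6,-8,38.4,0,-12.8,0],[0.6,-38.6,-8,38.4,0,-12.8,0],[0.6,-38.6,-8,38.4,0,-12.8,0],[0.6,-38.6,-8,38.4,0,-12.8,0],[0.6,-38.6,-8,38.4,0,-12.8,0],[0.6,-38.6,-8,38.4,0,-12.8,0],[0.6,-38.6,-8,38.4,0,-12.8,0],[0.6,-38.6,-8,38.4,0,-12.8,0],[0.6,-38.6,-8,38.4,0,-12.8,0],[0.6,-38.6,-8,38.4,0,-12.8,0],[0.6,-38.6,-8,38.4,0,-12.8,0],[0.6,-38.6,-8,38.4,0,-12.8,0],[0.6,-38.6,-8,38.4,0,-12.8,0],[0.6,-38.6,-8,38.4,0,-12.8,0],[0.6,-38.6,-8,38.4,0,-12.8,0],[0.6,-38.6,-8,38.4,0,-12.8,0]]'
python3 - <<'E'
from h import *
st(); cp=cam('wrist'); save('wrist','w1')
for d in arm.masks_of('m1_center','wrist'):
    v,u=np.nonzero(d['mask']); c=(u.mean(),v.mean()); print(round(d['conf'],2),np.round(d['extent']),np.round(ray(c,92,'wrist',cp),1))
E
```

```text
clock: 2.2
position: [429.2, 150.6, 330.2]
ee_rot: [-0.001, 0.707, -0.707, 0.001]
contact_force: [0.0, -0.0, 0.7]
gripper_width: 51.2
t 2.2 pos [429.2 150.6 330.2] x [-1.    -0.002  0.   ] y [-0.  0. -1.] z [ 0.002 -1.    -0.   ] F [ 0.  -0.   0.7] w 51.2 j [ 0.7   0.04 -0.24 -0.   -1.29  0.88]
0.93 [126.  67.  31.  25.] [555.6 321.   92. ]
```

View pics/w1.png

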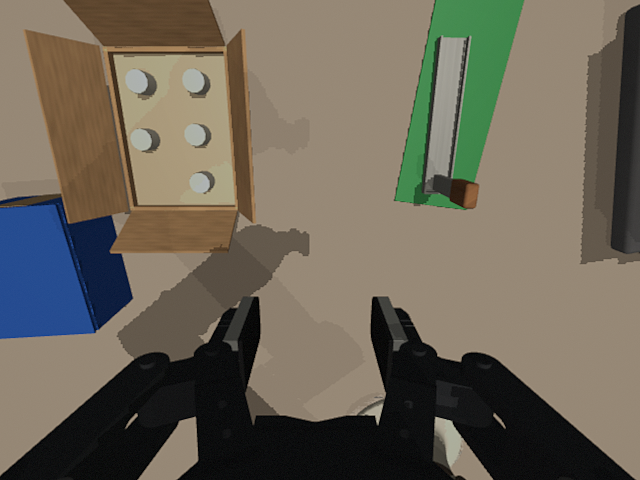

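```bash
cat >> h.py <<'E'
def cyl(cp,im,box=None,z=97,smax=45,vmin=150,amin=40):
    hsv=cv2.cvtColor(im,cv2.COLOR_RGB2HSV); m=((hsv[...,1]<smax)&(hsv[...,2]>vmin)).astype(np.uint8)
    if box is not None:
        q=np.zeros_like(m); u0,v0,u1,v1=box; q[v0:v1,u0:u1]=1; m*=q
    m=cv2.morphologyEx(m,cv2.MORPH_OPEN,np.ones((3,3),np.uint8))
    n,l,s,c=cv2.connectedComponentsWithStats(m)
    out=[]
    for i in range(1,n):
        if s[i,4]>amin:
            out.append((np.round(c[i],1),s[i,4],np.round(ray(c[i],z,'wrist',cp),1)[:2]))
    return out
E
python3 - <<'E'
from h import *
cp=cam('wrist'); im=cv2.cvtColor(cv2.imread('pics/w1.png'),cv2.COLOR_BGR2RGB)
hsv=cv2.cvtColor(im,cv2.COLOR_RGB2HSV)
for p in [(135,80),(150,88),(175,100),(200,136),(150,150),(455,100),(448,37)]: print(p,hsv[p[1],p[0]])
for o in cyl(cp,im,(90,40,245,215)): print(o)
for n,p,z in [('rimNL',(106,50),85),('rimNR',(224,46),85),('rimSR',(238,207),85),('rimSL',(132,210),85),('noseL',(442,37),15),('noseR',(470,37),15),('rearL',(426,191),15),('grip',(466,194),113)]: print(n,np.round(ray(p,z,'wrist',cp),1))
big=cv2.resize(im[0:230,380:540],None,fx=3.4,fy=2.6,interpolation=cv2.INTER_CUBIC);big=cv2.resize(im[20:220,380:540],None,fx=3,fy=3,interpolation=cv2.INTER_CUBIC); cv2.imwrite('pics/crop2.png',cv2.cvtColor(big,cv2.COLOR_RGB2BGR))
E
```

```text
(135, 80) [ 66   7 177]
(150, 88) [22 36 79]
(175, 100) [ 20  70 171]
(200, 136) [ 47  10 177]
(150, 150) [ 19  76 101]
(455, 100) [ 23  20 164]
(448, 37) [ 53  44 151]
(array([135.6,  80.5]), np.int32(416), array([556.1, 323.5]))
(array([192.6,  79.8]), np.int32(408), array([556.9, 269. ]))
(array([194.2, 134.2]), np.int32(360), array([507.4, 272.9]))
(array([140.3, 139.1]), np.int32(349), array([502.6, 327.5]))
(array([198.7, 182.6]), np.int32(319), array([459.4, 273.4]))
rimNL [584.5 353.6  85. ]
rimNR [588.1 239.5  85. ]
rimSR [431.1 236.8  85. ]
rimSL [427.4 354.4  85. ]
noseL [612.5   8.5  15. ]
noseR [612.6 -23.2  15. ]
rearL [437.9   8.6  15. ]
grip [450.8  -0.  113. ]
```

View pics/crop2.png

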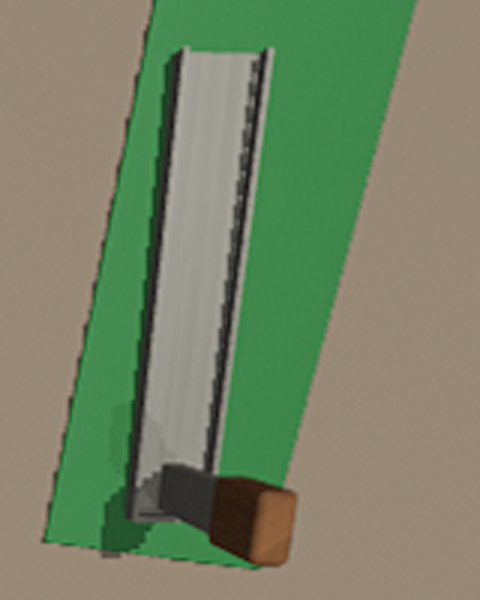

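```bash
python3 -m inch '[[0.45,-12.8,12,-11.8,0,0,0],[0.45,-12.8,12,-11.8,0,0,0],[0.45,-12.8,12,-11.8,0,0,0],[0.45,-12.8,12,-11.8,0,0,0],[0.45,-12.8,12,-11.8,0,0,0],[0.45,-12.8,12,-11.8,0,0,0],[0.45,-12.8,16,-11.8,0,0,0],[0.45,-12.8,19,-11.8,0,0,0],[0.45,-12.8,19,-11.8,0,0,0]]'
python3 - <<'E'
from h import *
st(); cp=cam('wrist'); im=save('wrist','w2')
for o in cyl(cp,im): print(o)
E
```

```text
clock: 3.05
position: [553.4, 266.3, 133.2]
ee_rot: [0.005, -0.704, 0.71, 0.004]
contact_force: [-1.4, -1.1, -0.3]
gripper_width: 38.5
t 3.05 pos [553.4 266.3 133.2] x [-1.    -0.     0.012] y [-0.012 -0.008 -1.   ] z [ 0.001 -1.     0.008] F [-1.4 -1.1 -0.3] w 38.5 j [ 0.71  0.47 -0.16 -0.   -0.95  0.86]
(array([314.1, 279.6]), np.int32(563), array([561.2, 267.4]))
(array([201.6, 281.8]), np.int32(610), array([560.1, 325. ]))
(array([315.1, 374.8]), np.int32(166), array([502. , 266.9]))
```

View pics/w2.png

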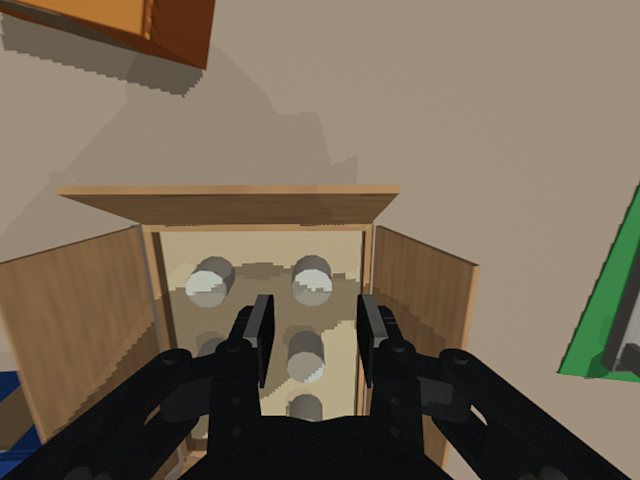

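```bash
python3 -m inch '[[0.45,0,0,0,0,0,0],[0.45,0,0,0,0,0,0]]'
python3 - <<'E'
from h import *
st(); cp=cam('wrist'); im=save('wrist','w3')
for p in [(312,288),(309,368)]: print(ray(p,97,'wrist',cp))
delta([556.5,268.8,106],-90)
E
```

```text
clock: 3.27
position: [558.8, 268.9, 143.2]
ee_rot: [0.001, 0.708, -0.706, 0.002]
contact_force: [-0.8, -0.7, 1.0]
gripper_width: 38.7
t 3.27 pos [558.8 268.9 143.2] x [-1.    -0.002 -0.004] y [ 0.004  0.002 -1.   ] z [ 0.002 -1.    -0.002] F [-0.8 -0.7  1. ] w 38.7 j [ 0.71  0.47 -0.15  0.   -0.95  0.86]
[557.67958339 271.58676044  97.        ]
[505.43955054 273.45340691  97.        ]
shift cm [0.24 3.74 0.02] turn [ 0.17  0.09 -0.26] | rows>= 1.0
```

View pics/w3.png

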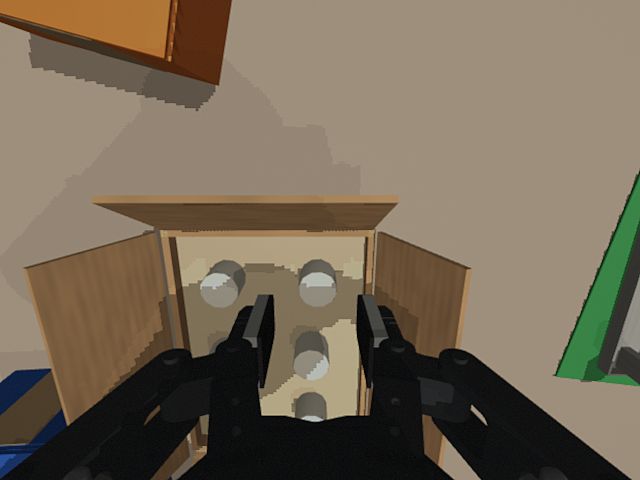

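```bash
python3 -m inch '[[0.45,0.05,1,0,0,0,0],[0.45,0.05,2,0,0,0,0],[0.45,0.05,3,0,0,0,0],[0.45,0.05,3.4,0,0,0,0],[0.45,0.05,3.4,0,0,0,0],[0.1,0.05,3.4,0,0,0,0],[0.1,0.05,3.4,0,0,0,0],[0.1,0.05,3.4,0,0,0,0],[0.1,0.05,3.4,0,0,0,0]]'
python3 - <<'E'
from h import *
st(); cp=cam('wrist'); im=save('wrist','w4')
E
```

```text
clock: 4.07
position: [557.3, 267.9, 106.6]
ee_rot: [0.0, 0.707, -0.707, 0.0]
contact_force: [-0.1, 0.0, -0.4]
gripper_width: 19.0
t 4.07 pos [557.3 267.9 106.6] x [-1.    -0.001 -0.001] y [ 0.001  0.001 -1.   ] z [ 0.001 -1.    -0.001] F [-0.1  0.  -0.4] w 19.0 j [ 0.71  0.5  -0.19  0.   -0.88  0.86]
```

View pics/w4.png

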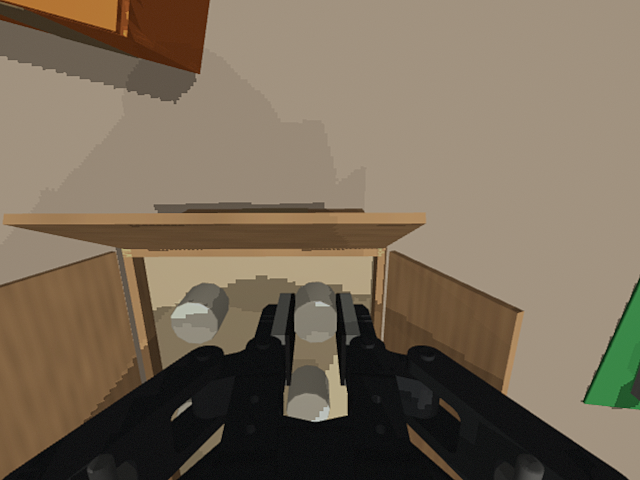

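```bash
python3 -m inch '[[0.1,0,0,0,0,0,0],[0.1,0,-1,0,0,0,0],[0.1,0,-3,0,0,0,0],[0.1,0,-6,0,0,0,0],[0.1,0,-8,0,0,0,0],[0.1,0,-9,0,0,0,0],[0.1,0,-9,0,0,0,0]]'
python3 - <<'E'
from h import *
st(); cp=cam('wrist'); im=save('wrist','w5')
delta([598.5,-7.5,100],-90)
E
```

```text
clock: 4.7
position: [558.3, 268.6, 199.9]
ee_rot: [0.002, 0.708, -0.706, 0.002]
contact_force: [0.6, 0.4, -1.2]
gripper_width: 18.8
t 4.7 pos [558.3 268.6 199.9] x [-1.    -0.001 -0.005] y [ 0.005  0.004 -1.   ] z [ 0.001 -1.    -0.004] F [ 0.6  0.4 -1.2] w 18.8 j [ 0.71  0.41 -0.08  0.   -1.07  0.86]
shift cm [-4.1   9.7  27.58] turn [ 0.11  0.02 -0.1 ] | rows>= 8.0
```

View pics/w5.png

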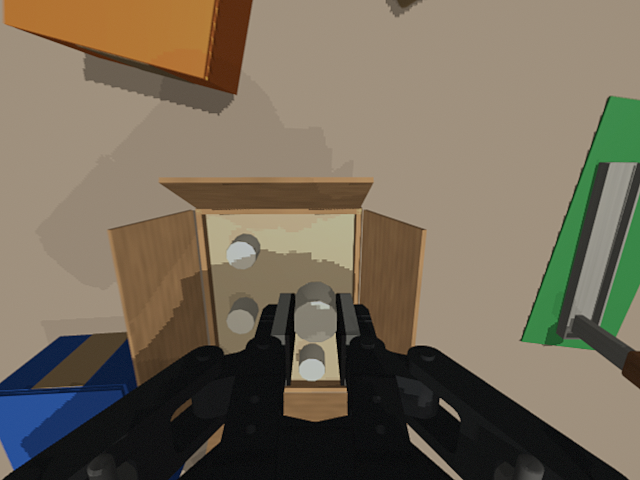

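```bash
python3 -m inch '[[0.1,-0.5,0,2,0,0,0],[0.1,-1.5,0,5,0,0,0],[0.1,-2,0,9,0,0,0],[0.1,-3,2,13,0,0,0],[0.1,-4,4,17,0,0,0],[0.1,-4,6,21,0,0,0],[0.1,-4,8,24,0,0,0],[0.1,-4,9,26,0,0,0],[0.1,-4,9.5,27.2,0,0,0],[0.1,-4,9.5,27.5,0,0,0],[0.1,-4,9.5,27.5,0,0,0],[0.1,-4,9.5,27.5,0,0,0]]'
python3 - <<'E'
from h import *
st(); cp=cam('wrist'); im=save('wrist','w6')
E
```

```text
clock: 5.75
position: [597.9, -6.2, 101.8]
ee_rot: [-0.0, 0.707, -0.707, 0.001]
contact_force: [0.8, 1.0, -0.2]
gripper_width: 19.0
t 5.75 pos [597.9  -6.2 101.8] x [-1.    -0.002 -0.001] y [ 0.001  0.    -1.   ] z [ 0.002 -1.    -0.   ] F [ 0.8  1.  -0.2] w 19.0 j [ 0.26  0.48 -0.25  0.   -0.84  1.31]
```

View pics/w6.png

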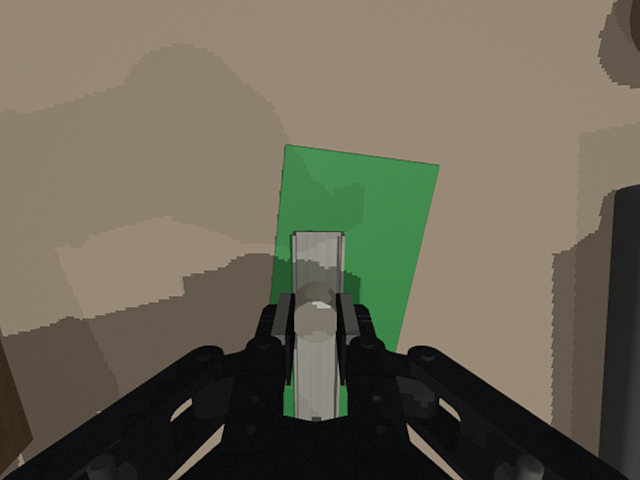

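Run:
```python
from h import *
cp=cam('wrist')
for p,z in [((291,232.5),15),((344,232.5),15),((296,262),6),((340,262),6),((286,395),15),((345,395),15)]: print(p,np.round(ray(p,z,'wrist',cp),1))
print(np.round(proj([[612.5,-7.5,15],[446.5,-7.5,113],[598,-7.5,6]],'wrist',cp)))
im=cv2.imread('pics/w6.png'); cv2.imwrite('pics/crop3.png',cv2.resize(im[210:430,240:400],None,fx=2.7,fy=2.7,interpolation=cv2.INTER_CUBIC))
delta([598,-7.5,38],-90)
```

```text
(291, 232.5) [616.7  10.7  15. ]
(344, 232.5) [616.8 -23.5  15. ]
(296, 262) [592.9   8.3   6. ]
(340, 262) [593.  -22.1   6. ]
(286, 395) [488.   17.1  15. ]
(345, 395) [488.1 -27.9  15. ]
[[319. 239.]
 [319. 596.]
 [319. 255.]]
shift cm [0.01 6.41 0.17] turn [ 0.02  0.13 -0.1 ] | rows>= 2.0
```

View pics/crop3.png

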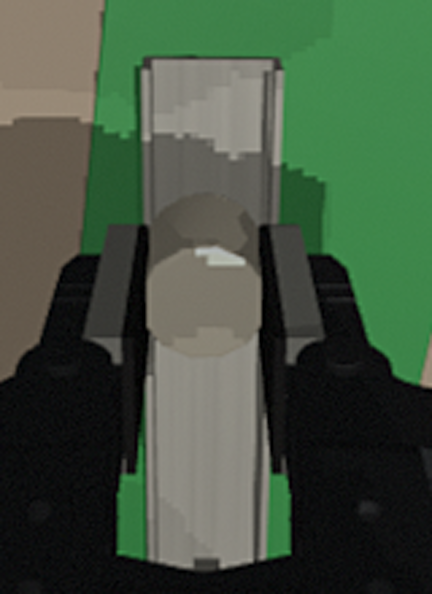

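```bash
python3 -m inch '[[0.1,-0.2,1,0.05,0,0,0],[0.1,-0.2,3,0.05,0,0,0],[0.1,-0.2,4.8,0.05,0,0,0],[0.1,-0.2,5.6,0.05,0,0,0],[0.1,-0.2,6.1,0.05,0,0,0],[0.1,-0.2,6.3,0.05,0,0,0],[0.1,-0.2,6.3,0.05,0,0,0]]'
python3 - <<'E'
from h import *
st(); save('wrist','w7')
E
```

```text
clock: 6.38
position: [599.6, -7.2, 38.4]
ee_rot: [0.0, -0.707, 0.707, -0.001]
contact_force: [-0.4, -0.2, -1.3]
gripper_width: 18.7
t 6.38 pos [599.6  -7.2  38.4] x [-1.    -0.001 -0.   ] y [ 0. -0. -1.] z [ 0.001 -1.     0.   ] F [-0.4 -0.2 -1.3] w 18.7 j [ 0.26  0.57 -0.3   0.   -0.71  1.31]
```

View pics/w7.png

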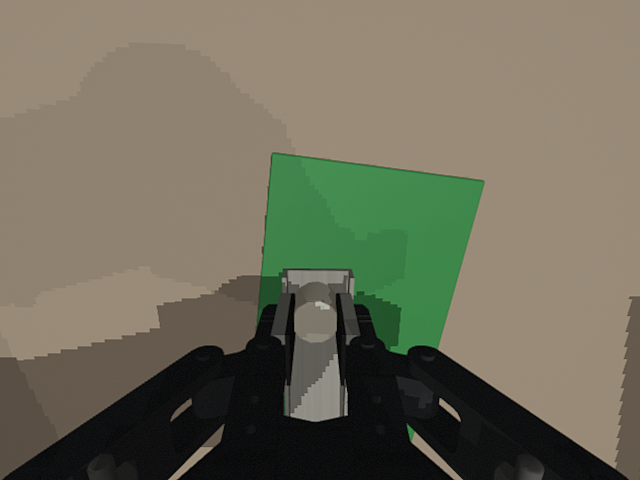

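```bash
python3 -m inch '[[0.3,0,0,0,0,0,0],[0.45,0,0,0,0,0,0],[0.45,0,0,0,0,0,0],[0.45,0,-1,0,0,0,0],[0.45,0,-3,0,0,0,0],[0.45,0,-6,0,0,0,0],[0.45,0,-9,0,0,0,0],[0.45,0,-12,0,0,0,0],[0.45,0,-15,0,0,0,0],[0.45,0,-16,0,0,0,0],[0.45,0,-16,0,0,0,0]]'
python3 - <<'E'
from h import *
st(); save('wrist','w8')
for p in [(556,323.5),(507.4,272.9),(502.6,327.5),(459.4,273.4)]: delta([p[0],p[1],106],-90)
E
```

```text
clock: 7.35
position: [601.1, -7.5, 203.1]
ee_rot: [0.003, 0.708, -0.707, 0.003]
contact_force: [0.4, -0.4, -0.7]
gripper_width: 38.3
t 7.35 pos [601.1  -7.5 203.1] x [-1.    -0.001 -0.009] y [ 0.009  0.001 -1.   ] z [ 0.001 -1.    -0.001] F [ 0.4 -0.4 -0.7] w 38.3 j [ 0.26  0.38 -0.13  0.   -1.06  1.31]
shift cm [  4.39   9.46 -33.09] turn [ 0.07  0.02 -0.22] | rows>= 9.0
shift cm [  9.26   9.43 -28.03] turn [ 0.07  0.02 -0.22] | rows>= 8.0
shift cm [  9.73   9.44 -33.49] turn [ 0.07  0.02 -0.22] | rows>= 9.0
shift cm [ 14.06   9.41 -28.09] turn [ 0.07  0.02 -0.22] | rows>= 8.0
```

View pics/w8.png

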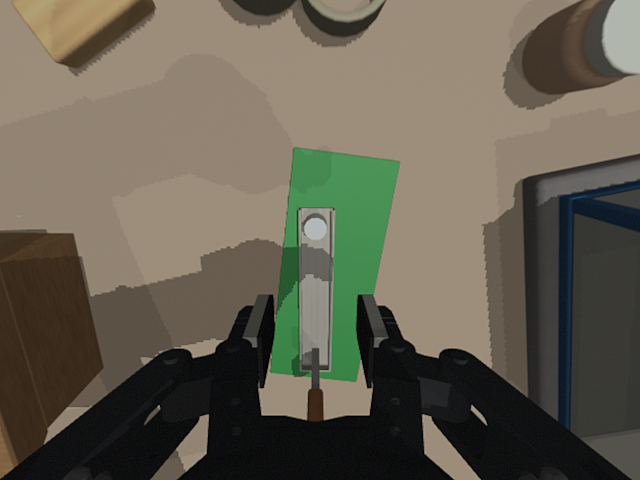

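```bash
python3 -m inch '[[0.45,0.5,0,-2,0,0,0],[0.45,1,0,-5,0,0,0],[0.45,2,0,-9,0,0,0],[0.45,3,0,-13,0,0,0],[0.45,4,0,-17,0,0,0],[0.45,4.4,0,-21,0,0,0],[0.45,4.4,0,-25,0,0,0],[0.45,4.4,0,-29,0,0,0],[0.45,4.4,1,-32,0,0,0],[0.45,4.4,2.5,-33,0,0,0],[0.45,4.4,3,-33.1,0,0,0],[0.45,4.4,3,-33.1,0,0,0],[0.45,4.4,3,-33.1,0,0,0]]'
python3 - <<'E'
from h import *
st(); cp=cam('wrist'); im=save('wrist','w9')
for o in cyl(cp,im): print(o)
delta([556,323.5,106],-90)
E
```

```text
clock: 8.48
position: [554.6, 322.0, 167.1]
ee_rot: [0.001, -0.706, 0.708, 0.001]
contact_force: [0.6, 0.4, 0.8]
gripper_width: 38.5
t 8.48 pos [554.6 322.  167.1] x [-1.    -0.     0.002] y [-0.002 -0.002 -1.   ] z [ 0.    -1.     0.002] F [0.6 0.4 0.8] w 38.5 j [ 0.78  0.48 -0.06  0.   -1.04  0.79]
(array([313.7, 263.7]), np.int32(675), array([558.2, 323.5]))
(array([403. , 330.7]), np.int32(87), array([511.1, 265.2]))
(array([314.1, 345.4]), np.int32(313), array([499.9, 323.4]))
shift cm [-0.09  6.22 -0.16] turn [-0.06 -0.03  0.04] | rows>= 2.0
```

View pics/w9.png

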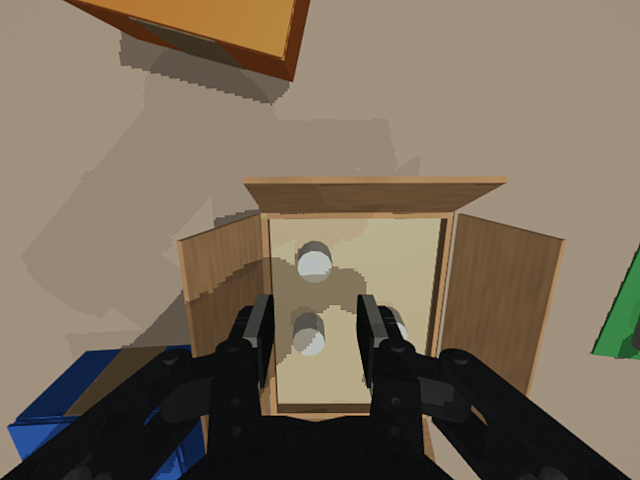

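```bash
python3 -m inch '[[0.36,-0.1,1,-0.1,0,0,0],[0.36,-0.1,3,-0.1,0,0,0],[0.36,-0.1,4.8,-0.1,0,0,0],[0.36,-0.1,5.8,-0.1,0,0,0],[0.36,-0.1,6.1,-0.1,0,0,0],[0.36,-0.1,6.1,-0.1,0,0,0],[0.1,-0.1,6.1,-0.1,0,0,0],[0.1,-0.1,6.1,-0.1,0,0,0],[0.1,-0.1,6.1,-0.1,0,0,0],[0.1,-0.1,6.1,-0.1,0,0,0]]'
python3 - <<'E'
from h import *
st(); save('wrist','w10')
E
```

```text
clock: 9.37
position: [556.5, 324.7, 108.4]
ee_rot: [0.0, 0.708, -0.707, 0.001]
contact_force: [0.8, 0.3, 1.1]
gripper_width: 18.6
t 9.37 pos [556.5 324.7 108.4] x [-1.    -0.001 -0.002] y [ 0.002  0.001 -1.   ] z [ 0.001 -1.    -0.001] F [0.8 0.3 1.1] w 18.6 j [ 0.78  0.54 -0.12  0.   -0.91  0.79]
```

View pics/w10.png

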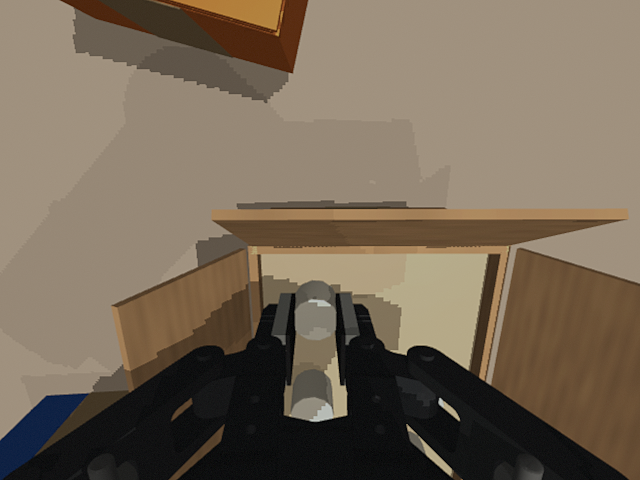

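```bash
python3 -m inch '[[0.1,0,0,0,0,0,0],[0.1,0,-1,0,0,0,0],[0.1,0,-3,0,0,0,0],[0.1,0,-6,0,0,0,0],[0.1,0,-8.5,1,0,0,0],[0.1,0,-9.2,3,0,0,0],[0.1,-0.5,-9.2,6,0,0,0],[0.1,-1,-9.2,10,0,0,0],[0.1,-2,-9.2,14,0,0,0],[0.1,-2,-9,18,0,0,0],[0.1,-2,-7,22,0,0,0],[0.1,-2,-4,26,0,0,0],[0.1,-2,-2,29,0,0,0],[0.1,-2,0,31.5,0,0,0],[0.1,-2,0.5,32.8,0,0,0],[0.1,-2,0.8,33.1,0,0,0],[0.1,-2,0.8,33.1,0,0,0],[0.1,-2,0.8,33.1,0,0,0],[0.1,-2,0.8,33.1,0,0,0]]'
python3 - <<'E'
from h import *
st(); save('wrist','w11')
delta([576.5,-7,39],-90)
E
```

```text
clock: 11.0
position: [577.3, -5.4, 100.6]
ee_rot: [0.0, 0.707, -0.707, 0.002]
contact_force: [-1.3, 0.3, 0.1]
gripper_width: 18.2
t 11.0 pos [577.3  -5.4 100.6] x [-1.    -0.002 -0.003] y [ 0.003  0.001 -1.   ] z [ 0.002 -1.    -0.001] F [-1.3  0.3  0.1] w 18.2 j [ 0.27  0.45 -0.3   0.   -0.81  1.3 ]
shift cm [0.08 6.16 0.17] turn [ 0.03  0.14 -0.15] | rows>= 2.0
```

View pics/w11.png

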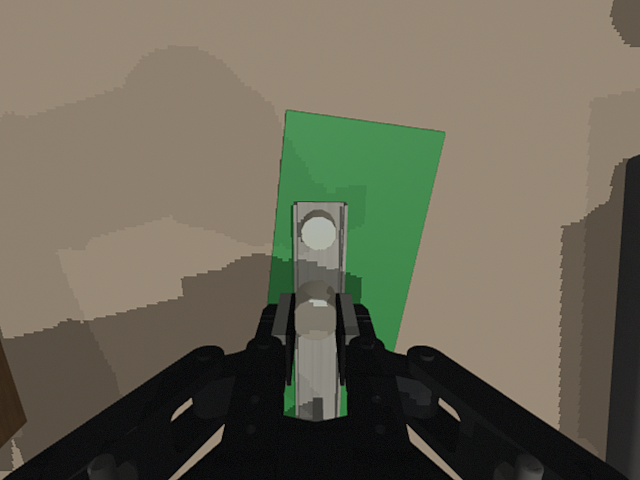

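Run:
```python
from h import *
cp=cam('wrist'); st()
print(ray((318.5,236),28,'wrist',cp), [ray(p,15,'wrist',cp) for p in [(293,203),(347,203)]])
delta([576,-7,38.5],-90)
```

```text
t 11.05 pos [577.2  -5.3 100.6] x [-1.    -0.003 -0.003] y [ 0.003  0.001 -1.   ] z [ 0.003 -1.    -0.001] F [-0.2 -0.2  0. ] w 18.3 j [ 0.27  0.45 -0.3   0.   -0.81  1.3 ]
[597.94077075  -6.40273738  28.        ] [array([615.48367033,   9.48137668,  15.        ]), array([615.56146641, -24.16560229,  15.        ])]
shift cm [0.13 6.21 0.17] turn [ 0.03  0.14 -0.15] | rows>= 2.0
```

```bash
python3 -m inch '[[0.1,0.2,1,0.15,0,0,0],[0.1,0.2,3,0.15,0,0,0],[0.1,0.2,4.8,0.15,0,0,0],[0.1,0.2,5.6,0.15,0,0,0],[0.1,0.2,6.0,0.15,0,0,0],[0.1,0.2,6.1,0.15,0,0,0],[0.1,0.2,6.1,0.15,0,0,0],[0.1,0.2,6.1,0.15,0,0,0]]'
python3 - <<'E'
from h import *
st(); save('wrist','w12')
E
```

```text
clock: 11.72
position: [574.9, -7.8, 39.3]
ee_rot: [-0.0, 0.707, -0.707, 0.001]
contact_force: [-1.4, -0.1, 5.0]
gripper_width: 18.7
t 11.72 pos [574.9  -7.8  39.3] x [-1.    -0.002 -0.002] y [ 0.002  0.    -1.   ] z [ 0.002 -1.    -0.   ] F [-1.4 -0.1  5. ] w 18.7 j [ 0.27  0.53 -0.36  0.   -0.68  1.3 ]
```

View pics/w12.png

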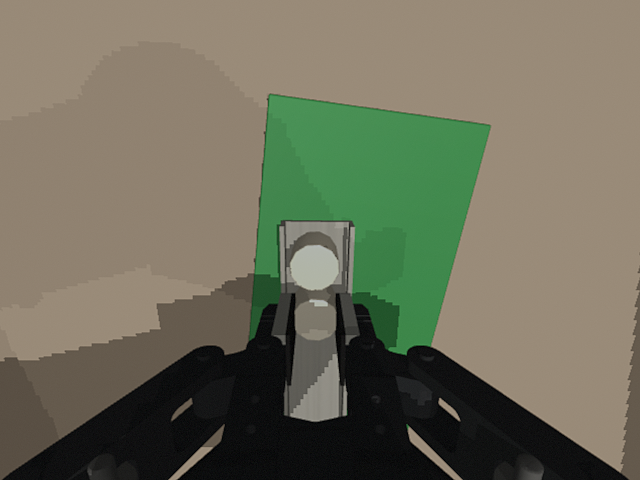

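```bash
python3 -m inch '[[0.3,0,0,0,0,0,0],[0.4,0,0,0,0,0,0],[0.4,0,0,0,0,0,0],[0.4,0,-1,0,0,0,0],[0.4,0,-4,0,0,0,0],[0.4,0,-8,0,0,0,0],[0.4,0,-12,0,0,0,0],[0.4,0.5,-15,-2,0,0,0],[0.4,1,-16,-5,0,0,0],[0.4,2,-16,-9,0,0,0],[0.4,3,-16,-13,0,0,0],[0.4,4.5,-16,-17,0,0,0],[0.4,6,-16,-21,0,0,0],[0.4,6.8,-15,-24.5,0,0,0],[0.4,6.8,-14,-27,0,0,0],[0.4,6.8,-13,-28.1,0,0,0],[0.4,6.8,-13,-28.1,0,0,0],[0.4,6.8,-13,-28.1,0,0,0],[0.4,6.8,-13,-28.1,0,0,0]]'
python3 - <<'E'
from h import *
st(); cp=cam('wrist'); im=save('wrist','w13')
for o in cyl(cp,im): print(o)
delta([506.5,273,107],-90)
E
```

```text
clock: 13.35
position: [506.4, 271.8, 168.7]
ee_rot: [-0.0, -0.707, 0.707, 0.0]
contact_force: [0.5, -0.2, 1.1]
gripper_width: 34.1
t 13.35 pos [506.4 271.8 168.7] x [-1.  0. -0.] y [ 0. -0. -1.] z [-0. -1.  0.] F [ 0.5 -0.2  1.1] w 34.1 j [ 0.77  0.37 -0.23  0.   -0.97  0.8 ]
(array([333.6, 157.4]), np.int32(2308), array([573. , 262.2]))
(array([630.9, 244.1]), np.int32(1182), array([522.1,  82.1]))
(array([315.1, 266. ]), np.int32(785), array([507.9, 272.6]))
(array([227.4, 273.2]), np.int32(752), array([503.1, 327.2]))
(array([315.7, 334. ]), np.int32(607), array([459.6, 272.3]))
shift cm [ 0.01  6.19 -0.13] turn [ 0.01 -0.05 -0.03] | rows>= 2.0
```

View pics/w13.png

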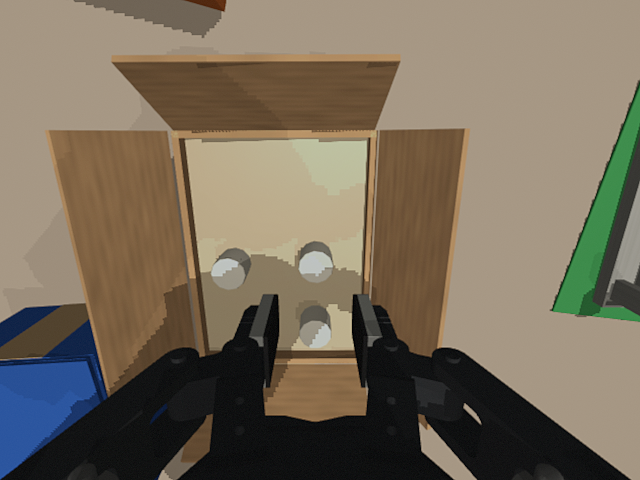

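```bash
python3 -m inch '[[0.38,-0.05,1,-0.05,0,0,0],[0.38,-0.05,3,-0.05,0,0,0],[0.38,-0.05,4.8,-0.05,0,0,0],[0.38,-0.05,5.8,-0.05,0,0,0],[0.38,-0.05,6.1,-0.05,0,0,0],[0.38,-0.05,6.1,-0.05,0,0,0],[0.1,-0.05,6.1,-0.05,0,0,0],[0.1,-0.05,6.1,-0.05,0,0,0],[0.1,-0.05,6.1,-0.05,0,0,0],[0.1,-0.05,6.1,-0.05,0,0,0],[0.1,-0.05,6.1,-0.05,0,0,0]]'
python3 - <<'E'
from h import *
st(); save('wrist','w14'); delta([551.5,-7,100],-90)
E
```

```text
clock: 14.32
position: [507.0, 273.7, 108.2]
ee_rot: [0.0, 0.708, -0.707, 0.001]
contact_force: [-0.0, -0.3, 2.6]
gripper_width: 18.3
t 14.32 pos [507.  273.7 108.2] x [-1.    -0.001 -0.002] y [ 0.002  0.001 -1.   ] z [ 0.001 -1.    -0.001] F [-0.  -0.3  2.6] w 18.3 j [ 0.78  0.44 -0.3   0.   -0.83  0.8 ]
shift cm [-4.42  0.8  28.07] turn [ 0.06  0.06 -0.08] | rows>= 7.0
```

View pics/w14.png

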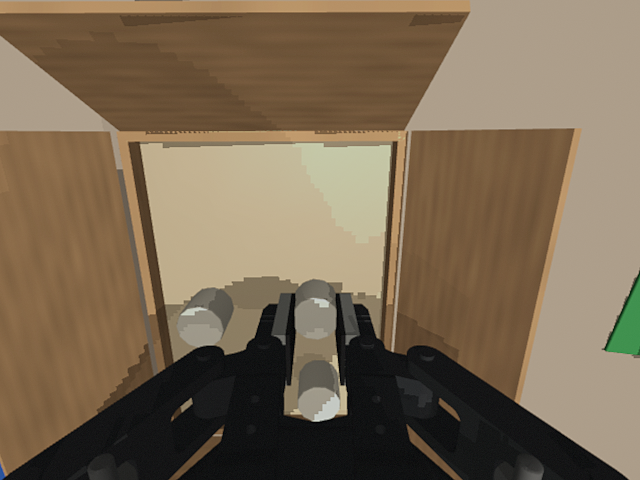

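```bash
python3 -m inch '[[0.1,0,0,0,0,0,0],[0.1,0,-1,0,0,0,0],[0.1,0,-3,0,0,0,0],[0.1,0,-6,0,0,0,0],[0.1,0,-8.5,1,0,0,0],[0.1,-0.5,-9.2,3,0,0,0],[0.1,-1.5,-9.2,6,0,0,0],[0.1,-2.5,-9.2,10,0,0,0],[0.1,-3.5,-8.5,14,0,0,0],[0.1,-4.4,-6,18,0,0,0],[0.1,-4.4,-3.5,22,0,0,0],[0.1,-4.4,-1,25,0,0,0],[0.1,-4.4,0.3,27,0,0,0],[0.1,-4.4,0.8,27.9,0,0,0],[0.1,-4.4,0.8,28,0,0,0],[0.1,-4.4,0.8,28,0,0,0],[0.1,-4.4,0.8,28,0,0,0],[0.1,-4.4,0.8,28,0,0,0]]'
python3 - <<'E'
from h import *
st(); save('wrist','w15'); cp=cam('wrist')
delta([551.5,-7,39.5],-90)
E
```

```text
clock: 15.87
position: [551.8, -5.2, 100.7]
ee_rot: [0.0, 0.707, -0.707, 0.002]
contact_force: [0.1, -0.1, -0.2]
gripper_width: 18.4
t 15.87 pos [551.8  -5.2 100.7] x [-1.    -0.003 -0.003] y [ 0.003  0.001 -1.   ] z [ 0.003 -1.    -0.001] F [ 0.1 -0.1 -0.2] w 18.4 j [ 0.28  0.42 -0.37  0.   -0.78  1.29]
shift cm [0.03 6.11 0.18] turn [ 0.04  0.15 -0.15] | rows>= 2.0
```

View pics/w15.png

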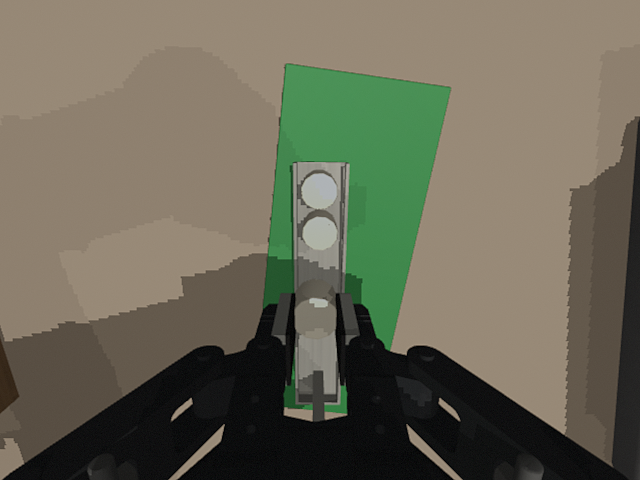

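Cylinders 1 and 2 stand at (319,190) and (319,233) in the boat; lowering the third.

```bash
python3 -m inch '[[0.1,0.05,1,0.15,0,0,0],[0.1,0.05,3,0.15,0,0,0],[0.1,0.05,4.8,0.15,0,0,0],[0.1,0.05,5.6,0.15,0,0,0],[0.1,0.05,6.0,0.15,0,0,0],[0.1,0.05,6.1,0.15,0,0,0],[0.1,0.05,6.1,0.15,0,0,0],[0.1,0.05,6.1,0.15,0,0,0]]'
python3 - <<'E'
from h import *
st(); cp=cam('wrist'); im=save('wrist','w16')
for o in cyl(cp,im,(280,150,360,300),28): print(o)
delta([459.4,273,170],-90)
E
```

```text
clock: 16.58
position: [550.9, -7.9, 39.2]
ee_rot: [-0.0, 0.707, -0.707, 0.001]
contact_force: [-0.5, 0.2, 3.6]
gripper_width: 18.6
t 16.58 pos [550.9  -7.9  39.2] x [-1.    -0.001 -0.001] y [ 0.001  0.    -1.   ] z [ 0.001 -1.    -0.   ] F [-0.5  0.2  3.6] w 18.6 j [ 0.28  0.5  -0.42  0.   -0.64  1.29]
(array([333.9, 181.5]), np.int32(476), array([612.3, -14.5]))
(array([352.9, 203.7]), np.int32(245), array([603.5, -22.2]))
(array([314.4, 212.7]), np.int32(2061), array([599.8,  -6.8]))
(array([315.1, 270.3]), np.int32(1700), array([574.6,  -7.1]))
shift cm [  9.09 -13.09 -28.1 ] turn [ 0.01  0.08 -0.09] | rows>= 8.0
```

View pics/w16.png

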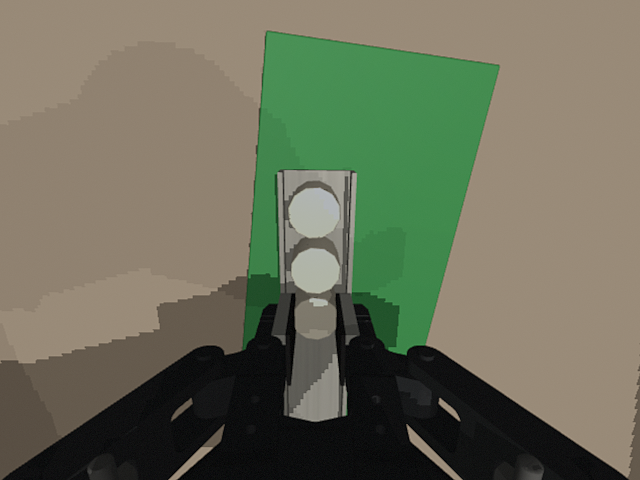

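```bash
python3 -m inch '[[0.3,0,0,0,0,0,0],[0.4,0,0,0,0,0,0],[0.4,0,0,0,0,0,0],[0.4,0,-1,0,0,0,0],[0.4,0,-4,0,0,0,0],[0.4,0,-8,0,0,0,0],[0.4,0,-12,0,0,0,0],[0.4,0.5,-15,-2,0,0,0],[0.4,1,-16,-5,0,0,0],[0.4,2,-16,-9,0,0,0],[0.4,3.5,-16,-13,0,0,0],[0.4,5,-16,-17,0,0,0],[0.4,7,-16,-21,0,0,0],[0.4,8.6,-15,-24.5,0,0,0],[0.4,9.1,-14,-27,0,0,0],[0.4,9.1,-13,-28.1,0,0,0],[0.4,9.1,-13,-28.1,0,0,0],[0.4,9.1,-13,-28.1,0,0,0],[0.4,9.1,-13,-28.1,0,0,0]]'
python3 - <<'E'
from h import *
st(); cp=cam('wrist'); im=save('wrist','w17')
for o in cyl(cp,im,(200,100,400,400)): print(o)
delta([459.4,273,108],-90)
E
```

```text
clock: 18.22
position: [459.5, 271.8, 168.6]
ee_rot: [-0.0, -0.707, 0.707, 0.0]
contact_force: [0.6, 0.5, 0.4]
gripper_width: 34.0
t 18.22 pos [459.5 271.8 168.6] x [-1.  0. -0.] y [ 0. -0. -1.] z [-0. -1.  0.] F [0.6 0.5 0.4] w 34.0 j [ 0.84  0.31 -0.33  0.   -0.93  0.73]
(array([327.5, 132.9]), np.int32(5667), array([539.2, 265.8]))
(array([221.4, 199.3]), np.int32(1012), array([502.7, 326.9]))
(array([314.8, 267.4]), np.int32(755), array([460.2, 272.9]))
shift cm [ 0.03  6.08 -0.13] turn [ 0.01 -0.06 -0.02] | rows>= 2.0
```

View pics/w17.png

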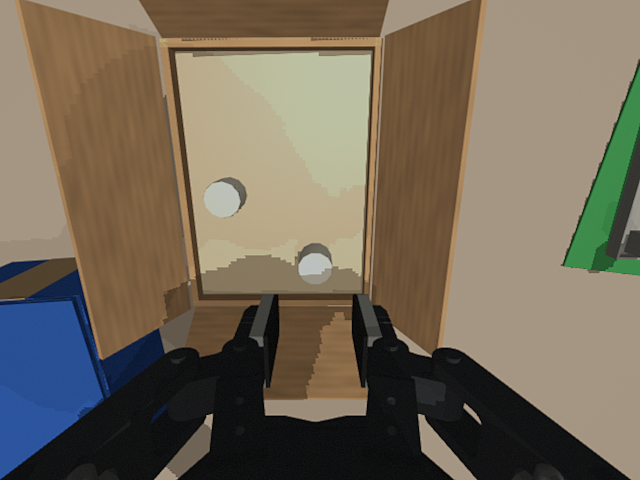

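```bash
python3 -m inch '[[0.38,-0.03,1,-0.05,0,0,0],[0.38,-0.03,3,-0.05,0,0,0],[0.38,-0.03,4.8,-0.05,0,0,0],[0.38,-0.03,5.8,-0.05,0,0,0],[0.38,-0.03,6.1,-0.05,0,0,0],[0.38,-0.03,6.1,-0.05,0,0,0],[0.1,-0.03,6.1,-0.05,0,0,0],[0.1,-0.03,6.1,-0.05,0,0,0],[0.1,-0.03,6.1,-0.05,0,0,0],[0.1,-0.03,6.1,-0.05,0,0,0],[0.1,-0.03,6.1,-0.05,0,0,0]]'
python3 - <<'E'
from h import *
st(); save('wrist','w18'); delta([527.5,-7,100],-90)
E
```

```text
clock: 19.18
position: [459.8, 273.7, 108.1]
ee_rot: [0.0, 0.708, -0.707, 0.001]
contact_force: [-0.7, 0.4, 2.7]
gripper_width: 18.5
t 19.18 pos [459.8 273.7 108.1] x [-1.    -0.001 -0.001] y [ 0.001  0.001 -1.   ] z [ 0.001 -1.    -0.001] F [-0.7  0.4  2.7] w 18.5 j [ 0.84  0.38 -0.4   0.   -0.79  0.73]
shift cm [-6.74  0.79 28.07] turn [ 0.06  0.05 -0.08] | rows>= 7.0
```

View pics/w18.png

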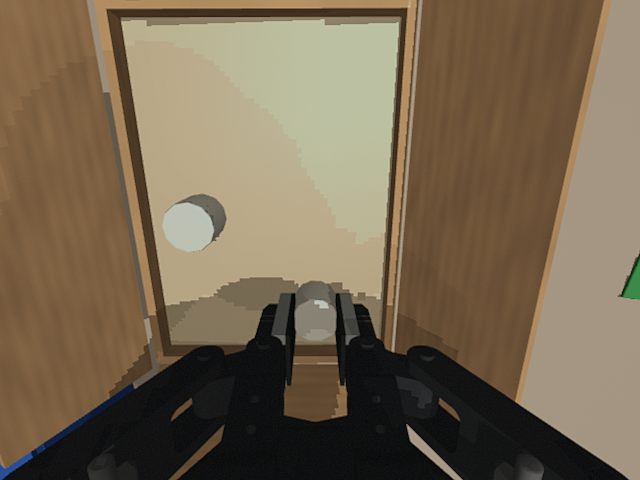

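```bash
python3 -m inch '[[0.1,0,0,0,0,0,0],[0.1,0,-1,0,0,0,0],[0.1,0,-3,0,0,0,0],[0.1,0,-6,0,0,0,0],[0.1,0,-8.5,1,0,0,0],[0.1,-1,-9.2,3,0,0,0],[0.1,-2.5,-9.2,6,0,0,0],[0.1,-4,-9.2,10,0,0,0],[0.1,-5.5,-8.5,14,0,0,0],[0.1,-6.4,-6,18,0,0,0],[0.1,-6.8,-3.5,22,0,0,0],[0.1,-6.8,-1,25,0,0,0],[0.1,-6.8,0.3,27,0,0,0],[0.1,-6.8,0.8,27.9,0,0,0],[0.1,-6.8,0.8,28,0,0,0],[0.1,-6.8,0.8,28,0,0,0],[0.1,-6.8,0.8,28,0,0,0],[0.1,-6.8,0.8,28,0,0,0]]'
python3 - <<'E'
from h import *
st(); save('wrist','w19'); cp=cam('wrist')
delta([527.8,-7,39.5],-90)
E
```

```text
clock: 20.73
position: [528.6, -5.2, 100.7]
ee_rot: [0.0, 0.707, -0.707, 0.002]
contact_force: [-1.3, -0.2, -0.3]
gripper_width: 18.1
t 20.73 pos [528.6  -5.2 100.7] x [-1.    -0.003 -0.003] y [ 0.003  0.001 -1.   ] z [ 0.003 -1.    -0.001] F [-1.3 -0.2 -0.3] w 18.1 j [ 0.3   0.38 -0.42  0.   -0.76  1.28]
shift cm [0.08 6.11 0.18] turn [ 0.04  0.15 -0.15] | rows>= 2.0
```

View pics/w19.png

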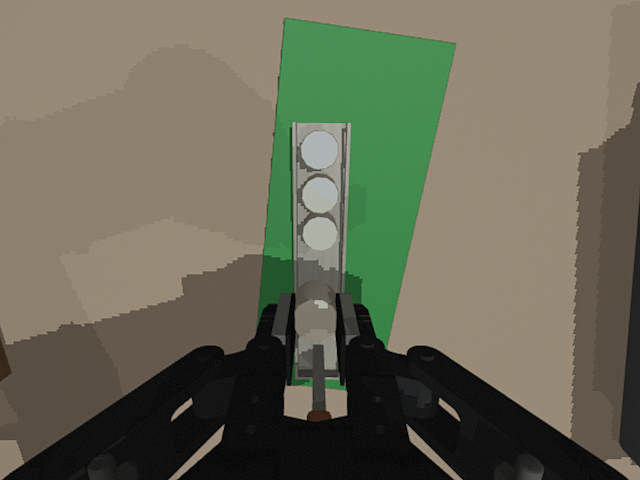

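```bash
python3 -m inch '[[0.1,0.03,1,0.15,0,0,0],[0.1,0.03,3,0.15,0,0,0],[0.1,0.03,4.8,0.15,0,0,0],[0.1,0.03,5.6,0.15,0,0,0],[0.1,0.03,6.0,0.15,0,0,0],[0.1,0.03,6.1,0.15,0,0,0],[0.1,0.03,6.1,0.15,0,0,0],[0.1,0.03,6.1,0.15,0,0,0]]'
python3 - <<'E'
from h import *
st(); cp=cam('wrist'); im=save('wrist','w20')
for o in cyl(cp,im,(285,100,345,300),28): print(o)
delta([502.8,327.2,170],-90,-10);delta([502.8,327.2,170],-90,10)
E
```

```text
clock: 21.45
position: [527.8, -7.9, 39.1]
ee_rot: [-0.0, 0.707, -0.707, 0.001]
contact_force: [-1.3, 0.5, 4.0]
gripper_width: 18.7
t 21.45 pos [527.8  -7.9  39.1] x [-1.    -0.001 -0.001] y [ 0.001  0.    -1.   ] z [ 0.001 -1.    -0.   ] F [-1.3  0.5  4. ] w 18.7 j [ 0.29  0.48 -0.48  0.   -0.61  1.28]
(array([317.3, 150.1]), np.int32(3795), array([601.2,  -7.9]))
(array([315.1, 218.1]), np.int32(1983), array([574.5,  -7.1]))
(array([315.2, 271. ]), np.int32(1696), array([551.3,  -7.1]))
shift cm [  2.44 -13.09 -33.51] turn [  0.     0.08 -10.08] | rows>= 9.0
shift cm [  2.44 -13.09 -33.51] turn [0.02 0.07 9.92] | rows>= 9.0
```

View pics/w20.png

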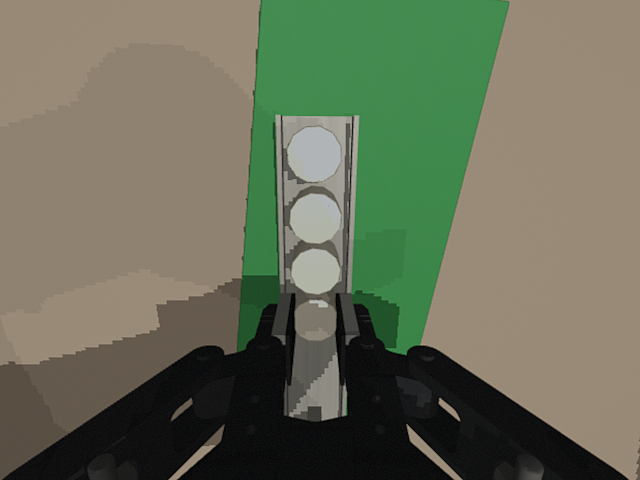

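```bash
python3 -m inch '[[0.3,0,0,0,0,0,0],[0.4,0,0,0,0,0,0],[0.4,0,0,0,0,0,0],[0.4,0,-1,0,0,0,0],[0.4,0,-4,0,0,0,0],[0.4,0,-8,0,0,0,0],[0.4,0,-12,0,0,0,-2],[0.4,0,-15,-2,0,0,-4],[0.4,0.5,-16,-5,0,0,-6],[0.4,1,-16,-9,0,0,-8],[0.4,1.5,-16,-13,0,0,-10],[0.4,2,-16,-17,0,0,-10],[0.4,2.4,-16,-21,0,0,-10],[0.36,2.4,-15.5,-25,0,0,-10],[0.36,2.4,-15,-29,0,0,-10],[0.36,2.4,-14,-32,0,0,-10],[0.36,2.4,-13,-33.4,0,0,-10],[0.36,2.4,-13,-33.6,0,0,-10],[0.36,2.4,-13,-33.6,0,0,-10],[0.36,2.4,-13,-33.6,0,0,-10]]'
python3 - <<'E'
from h import *
st(); cp=cam('wrist'); im=save('wrist','w21')
for o in cyl(cp,im,(200,100,400,400)): print(o)
delta([502.8,327.2,109],-90,-10)
E
```

```text
clock: 23.17
position: [503.2, 326.7, 168.7]
ee_rot: [0.062, -0.704, 0.705, 0.062]
contact_force: [0.2, -0.2, 0.4]
gripper_width: 30.6
t 23.17 pos [503.2 326.7 168.7] x [-0.985  0.     0.174] y [-0.174 -0.001 -0.985] z [ 0.    -1.     0.001] F [ 0.2 -0.2  0.4] w 30.6 j [ 0.78  0.48 -0.02 -0.13 -1.2   0.84]
(array([355.9, 110.7]), np.int32(401), array([582. , 307.2]))
(array([315.8, 250.1]), np.int32(771), array([503.1, 327.1]))
shift cm [-0.98  5.93 -0.07] turn [ 0.01 -0.03 -0.03] | rows>= 2.0
```

View pics/w21.png

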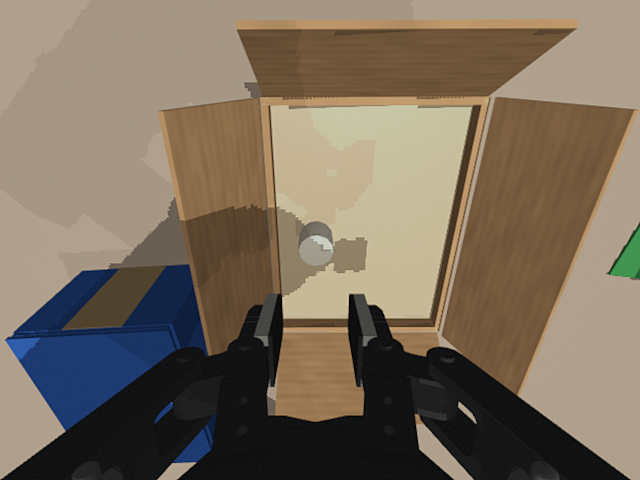

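```bash
python3 -m inch '[[0.35,-0.2,1,-0.05,0,0,0],[0.35,-0.6,3,-0.05,0,0,0],[0.35,-1.05,4.8,-0.05,0,0,0],[0.35,-1.25,5.8,-0.05,0,0,0],[0.35,-1.3,6.1,-0.05,0,0,0],[0.35,-1.3,6.1,-0.05,0,0,0],[0.1,-1.3,6.1,-0.05,0,0,0],[0.1,-1.3,6.1,-0.05,0,0,0],[0.1,-1.3,6.1,-0.05,0,0,0],[0.1,-1.3,6.1,-0.05,0,0,0],[0.1,-1.3,6.1,-0.05,0,0,0]]'
python3 - <<'E'
from h import *
st(); save('wrist','w22'); delta([506.5,-7,100],-90,-10)
E
```

```text
clock: 24.13
position: [505.5, 328.6, 106.8]
ee_rot: [-0.062, 0.705, -0.704, -0.061]
contact_force: [0.2, 0.4, 1.2]
gripper_width: 18.6
t 24.13 pos [505.5 328.6 106.8] x [-0.985 -0.001  0.173] y [-0.173  0.001 -0.985] z [ 0.001 -1.    -0.001] F [0.2 0.4 1.2] w 18.6 j [ 0.78  0.55 -0.07 -0.14 -1.08  0.86]
shift cm [-0.17  0.63 33.56] turn [ 0.04  0.06 -0.06] | rows>= 9.0
```

View pics/w22.png

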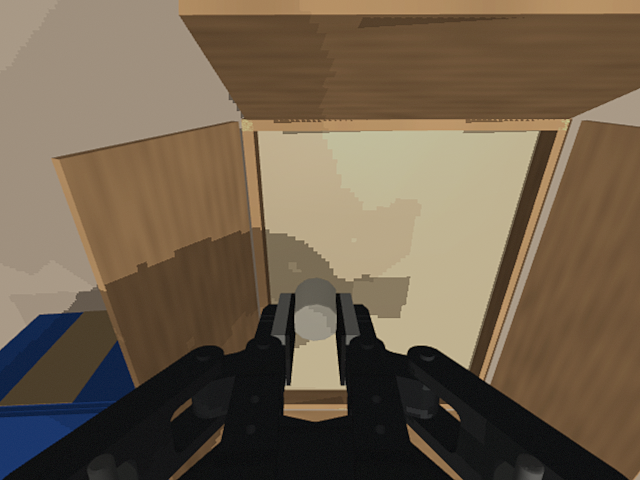

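```bash
python3 -m inch '[[0.1,0,0,0,0,0,0],[0.1,0.17,-1,0,0,0,0],[0.1,0.5,-3,0,0,0,0],[0.1,1.05,-6,0,0,0,0],[0.1,1.5,-8.5,1,0,0,0],[0.1,1.6,-9,3,0,0,0],[0.1,1.6,-9,6,0,0,0],[0.1,1.6,-9,10,0,0,0],[0.1,1.6,-9,14,0,0,0],[0.1,1.6,-9,18,0,0,0],[0.1,1.2,-7,22,0,0,0],[0.1,0.7,-5,26,0,0,0],[0.1,0.3,-2,29.5,0,0,0],[0.1,-0.2,0.2,32,0,0,0],[0.1,-0.25,0.6,33.3,0,0,0],[0.1,-0.25,0.65,33.5,0,0,0],[0.1,-0.25,0.65,33.5,0,0,0],[0.1,-0.25,0.65,33.5,0,0,0],[0.1,-0.25,0.65,33.5,0,0,0]]'
python3 - <<'E'
from h import *
st(); save('wrist','w23'); cp=cam('wrist')
delta([506.6,-7,38],-90,-10)
E
```

```text
clock: 25.77
position: [507.6, -5.8, 100.1]
ee_rot: [-0.061, 0.705, -0.704, -0.06]
contact_force: [-0.4, 0.1, -0.0]
gripper_width: 18.6
t 25.77 pos [507.6  -5.8 100.1] x [-0.985 -0.002  0.171] y [-0.171  0.    -0.985] z [ 0.002 -1.    -0.001] F [-0.4  0.1 -0. ] w 18.6 j [ 0.28  0.43 -0.34 -0.06 -0.97  1.33]
shift cm [-0.97  6.14  0.14] turn [ 0.02  0.12 -0.13] | rows>= 2.0
```

View pics/w23.png

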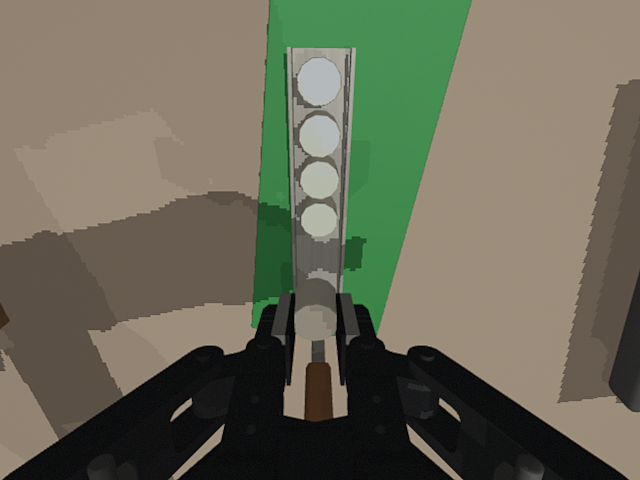

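```bash
python3 -m inch '[[0.1,-0.15,1,0.12,0,0,0],[0.1,-0.45,3,0.12,0,0,0],[0.1,-0.75,4.8,0.12,0,0,0],[0.1,-0.88,5.6,0.12,0,0,0],[0.1,-0.93,5.9,0.12,0,0,0],[0.1,-0.97,6.1,0.12,0,0,0],[0.1,-0.97,6.1,0.12,0,0,0],[0.1,-0.97,6.1,0.12,0,0,0]]'
python3 - <<'E'
from h import *
st(); cp=cam('wrist'); im=save('wrist','w24')
E
```

```text
clock: 26.48
position: [506.6, -7.6, 38.1]
ee_rot: [-0.061, 0.705, -0.704, -0.061]
contact_force: [1.5, -0.0, -0.6]
gripper_width: 19.0
t 26.48 pos [506.6  -7.6  38.1] x [-0.985 -0.001  0.172] y [-0.172  0.    -0.985] z [ 0.001 -1.    -0.   ] F [ 1.5 -0.  -0.6] w 19.0 j [ 0.28  0.52 -0.39 -0.06 -0.83  1.34]
```

View pics/w24.png

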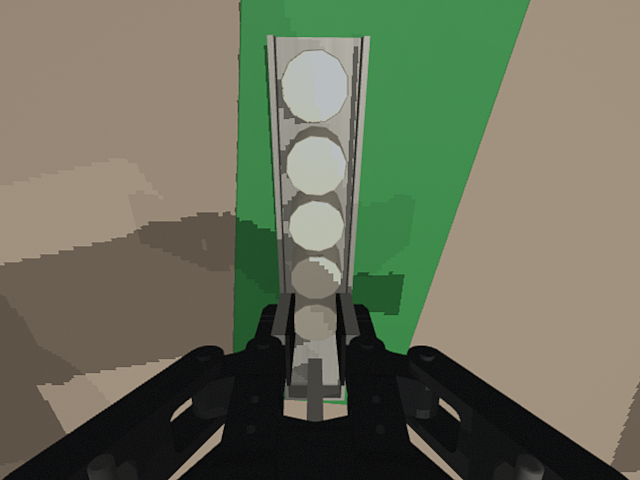

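```bash
python3 -m inch '[[0.25,0,0,0,0,0,0],[0.36,0,0,0,0,0,0],[0.36,0,0,0,0,0,0],[0.36,0.17,-1,0,0,0,0],[0.36,0.7,-4,0,0,0,0],[0.36,1.4,-8,0,0,0,0],[0.36,2.1,-12,0,0,0,2],[0.4,3,-15,0,0,0,5],[0.45,4.5,-16,0,0,0,8],[0.45,6,-16,0,0,0,10],[0.45,7,-15.5,0,0,0,10],[0.45,7.4,-15.3,0,0,0,10],[0.45,7.4,-15.3,0,0,0,10],[0.45,7.4,-15.3,0,0,0,10]]'
python3 - <<'E'
from h import *
st(); cp=cam('wrist'); im=save('wrist','w25')
for o in cyl(cp,im,(285,0,345,300),28): print(o)
save('side','s25')
E
```

```text
clock: 27.7
position: [460.0, -7.9, 201.3]
ee_rot: [0.0, -0.707, 0.707, -0.001]
contact_force: [-0.2, -0.6, -0.2]
gripper_width: 38.5
t 27.7 pos [460.   -7.9 201.3] x [-1.    -0.001 -0.001] y [ 0.001 -0.    -1.   ] z [ 0.001 -1.     0.   ] F [-0.2 -0.6 -0.2] w 38.5 j [ 0.34  0.15 -0.45  0.   -0.97  1.23]
(array([315.1,  50.2]), np.int32(771), array([600.9,  -6.8]))
(array([316.4,  83.9]), np.int32(805), array([577. ,  -7.9]))
(array([317.1, 130.8]), np.int32(1270), array([541.5,  -8.5]))
(array([317.3, 183. ]), np.int32(631), array([498.5,  -8.8]))
(array([304.5, 196.9]), np.int32(71), array([486.4,   2.4]))
```

View pics/w25.png

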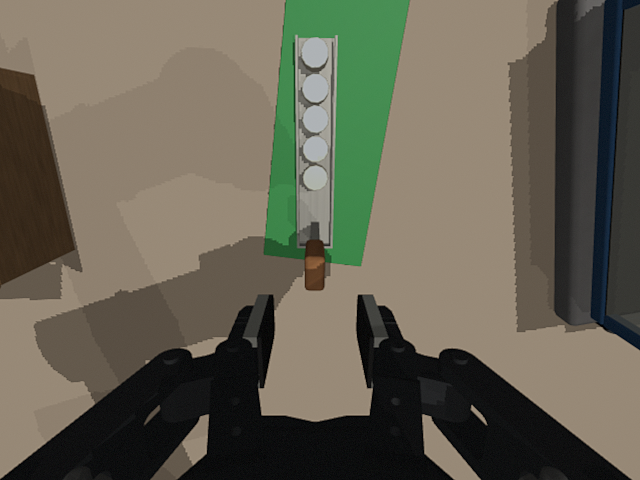

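View pics/s25.png

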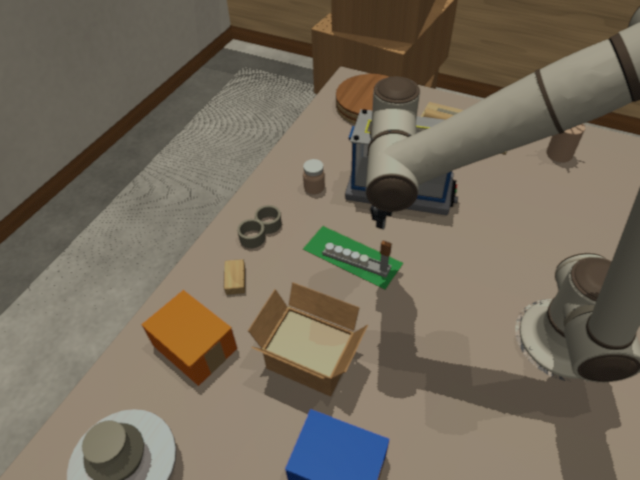

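Run:
```python
from h import *
cp=cam('wrist'); st()
print(cp[2], -cv2.Rodrigues(cp[1])[0].T@cp[2])
for p,z in [((315,258),113),((315,290),113),((304.5,275),113),((325.5,275),113),((295,37),15),((337,37),15),((297,245),15),((333,245),15)]: print(p,np.round(ray(p,z,'wrist',cp),1))
im=cv2.imread('pics/w25.png'); cv2.imwrite('pics/crop4.png',cv2.resize(im[210:310,270:370],None,fx=6,fy=6,interpolation=cv2.INTER_CUBIC))
```

```text
t 27.8 pos [460.4  -7.8 200.9] x [-1.    -0.001 -0.   ] y [ 0. -0. -1.] z [ 0.001 -1.     0.   ] F [ 0.3 -0.  -0. ] w 38.5 j [ 0.34  0.15 -0.45  0.   -0.97  1.23]
[ -6.7543174  412.93671239 475.57688032] [539.88759663  -7.26485138 324.35215937]
(315, 258) [461.2  -6.9 113. ]
(315, 290) [437.8  -6.9 113. ]
(304.5, 275) [4.489e+02 2.000e-01 1.130e+02]
(325.5, 275) [448.9 -14.  113. ]
(295, 37) [613.    9.2  15. ]
(337, 37) [613.  -24.4  15. ]
(297, 245) [438.   10.5  15. ]
(333, 245) [438. -24.  15.]
```

View pics/crop4.png

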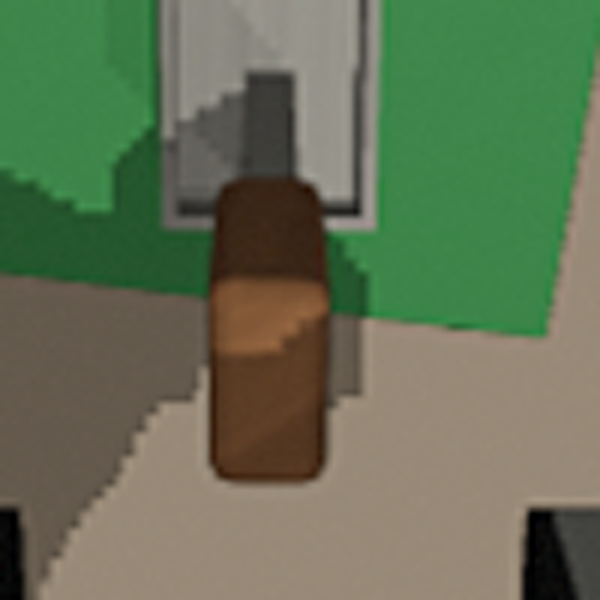

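```bash
python3 -m inch '[[0.45,0.2,-1,1,0,0,0],[0.45,0.5,-4,3,0,0,0],[0.45,1,-7.5,6,0,0,0],[0.45,1.5,-10,9,0,0,0],[0.45,2,-13,12,0,0,0],[0.45,2.5,-15,15,0,0,0],[0.45,3,-17,18,0,0,0],[0.45,3,-19,21,0,0,0],[0.45,3,-20,24,0,0,0],[0.45,3,-20,26.5,0,0,0],[0.45,3,-20,27.8,0,0,0],[0.45,3,-20,28,0,0,0],[0.45,3,-20,28,0,0,0],[0.45,3,-20,28,0,0,0]]'
python3 - <<'E'
from h import *
st(); cp=cam('wrist'); im=save('wrist','w26')
hsv=cv2.cvtColor(im,cv2.COLOR_RGB2HSV)
y=cv2.inRange(hsv,(25,150,100),(35,255,255)); P=cv2.findNonZero(y); h=cv2.convexHull(P)
for p in cv2.boxPoints(cv2.minAreaRect(P)): print(p,np.round(ray(p,210,'wrist',cp),1))
w=np.array([ray(p[0],210,'wrist',cp)[:2] for p in h],np.float32); print('world rect',cv2.minAreaRect(w))
E
```

```text
clock: 28.97
position: [430.0, -287.9, 400.4]
ee_rot: [-0.001, 0.707, -0.707, -0.0]
contact_force: [-0.5, 0.5, 0.3]
gripper_width: 38.5
t 28.97 pos [ 430.  -287.9  400.4] x [-1.    -0.     0.001] y [-0.001  0.    -1.   ] z [ 0. -1. -0.] F [-0.5  0.5  0.3] w 38.5 j [-0.28  0.13  0.03 -0.   -1.47  1.85]
[290.54395   45.128845] [ 577.6 -266.7  210. ]
[350.6933    32.684143] [ 586.4 -315.5  210. ]
[392.1186 232.9065] [ 418.1 -360.8  210. ]
[331.96924 245.3512 ] [ 405.5 -303.2  210. ]
world rect ((497.47760009765625, -312.552978515625), (175.44029235839844, 56.50821304321289), 11.962423324584961)
```

View pics/w26.png

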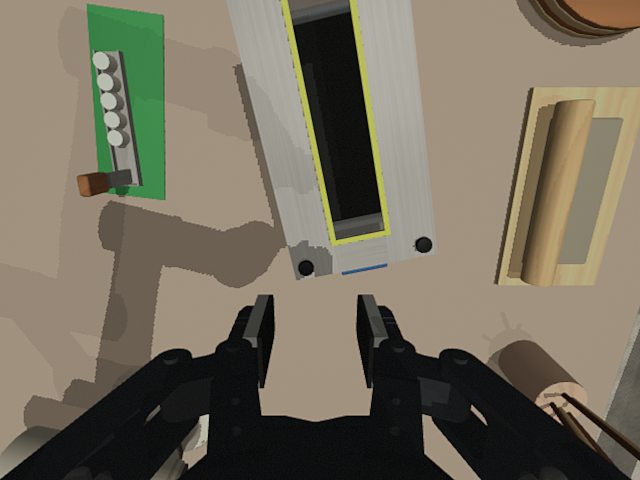

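Run:
```python
from h import *
cp=cam('wrist'); st(); im=cv2.cvtColor(cv2.imread('pics/w26.png'),cv2.COLOR_BGR2RGB)
hsv=cv2.cvtColor(im,cv2.COLOR_RGB2HSV)
y=cv2.inRange(hsv,(25,150,100),(35,255,255))
L=[];Rr=[]
for v in range(5,225):
    u=np.nonzero(y[v])[0]; L.append((u.min()-.5,v)); Rr.append((u.max()+.5,v))
l=np.array([ray(p,210,'wrist',cp)[:2] for p in L]); r=np.array([ray(p,210,'wrist',cp)[:2] for p in Rr])
for a in (l,r):
    k=np.polyfit(a[:,0],a[:,1],1); print(np.degrees(np.arctan(k[0])), np.polyval(k,515), np.std(a[:,1]-np.polyval(k,a[:,0])))
v,u=np.nonzero(y); i=np.argsort(v)[-15:]; print(list(zip(u[i],v[i]))[-6:])
W=np.array([ray((a,b),210,'wrist',cp)[:2] for a,b in zip(u,v)])
th=np.radians(11.9); s=W@[np.cos(th),np.sin(th)]; print('min s',np.sort(s)[:5], 'expect center s',np.sort(s)[3]+106)
```

```text
t 29.02 pos [ 429.9 -287.5  400.6] x [-1.    -0.001  0.001] y [-0.001  0.    -1.   ] z [ 0.001 -1.    -0.   ] F [ 0.9  0.4 -1.2] w 38.2 j [-0.28  0.13  0.03 -0.   -1.47  1.85]Traceback (most recent call last):
  File "<stdin>", line 7, in <module>
    return umr_minimum(a, axis, None, out, keepdims, initial, where)
ValueError: zero-size array to reduction operation minimum which has no identity
```

Run:
```python
from h import *
cp=cam('wrist'); im=cv2.cvtColor(cv2.imread('pics/w26.png'),cv2.COLOR_BGR2RGB)
hsv=cv2.cvtColor(im,cv2.COLOR_RGB2HSV); print(hsv[120,310:318],hsv[20,283:290])
y=cv2.inRange(hsv,(22,110,90),(38,255,255)); y[:,:270]=0; y[:,400:]=0
L=[];Rr=[]
for v in range(5,225):
    u=np.nonzero(y[v])[0]
    if len(u)<4: continue
    L.append((u.min()-.5,v)); Rr.append((u.max()+.5,v))
print(len(L))
l=np.array([ray(p,210,'wrist',cp)[:2] for p in L]); r=np.array([ray(p,210,'wrist',cp)[:2] for p in Rr])
for a in (l,r):
    k=np.polyfit(a[:,0],a[:,1],1); print(np.degrees(np.arctan(k[0])), np.polyval(k,515), np.std(a[:,1]-np.polyval(k,a[:,0])))
v,u=np.nonzero(y)
W=np.array([ray((a,b),210,'wrist',cp)[:2] for a,b in zip(u,v)])
th=np.radians(11.9); s=W@[np.cos(th),np.sin(th)]; print('min s',np.sort(s)[:5], 'n',len(s))
```

```text
[[ 31 135 197]
 [ 32 143 166]
 [120  55  23]
 [128  38  27]
 [ 10  25  31]
 [ 30  34  30]
 [ 30   9  29]
 [ 18  40  32]] [[ 15   9 171]
 [ 29  36 164]
 [ 31 139 174]
 [ 31 140 189]
 [ 32 136 188]
 [ 32 134 188]
 [ 31 138 191]]
220
11.95912927941464 -278.95381320570186 0.31212118107222747
11.988724041388142 -337.921100941908 0.2636698551886373
min s [334.03978346 334.05829541 334.07673419 334.12251389 334.23008792] n 3215
```

```bash
python3 -m inch '[[0.45,-0.2,0,-2,0,0,0],[0.45,-0.5,1,-5,0,0,0],[0.45,-0.8,2.5,-9,0,0,0],[0.45,-1.1,5,-12.5,0,0,0],[0.45,-1.4,8,-16,0,0,0],[0.45,-1.6,11,-19,0,0,0],[0.45,-1.9,14,-22,0,0,0],[0.45,-1.9,17,-24.5,0,0,0],[0.45,-1.9,20,-26.5,0,0,0],[0.45,-1.9,22.5,-27.8,0,0,0],[0.45,-1.9,23.7,-28.1,0,0,0],[0.45,-1.9,24,-28.1,0,0,0],[0.45,-1.9,24,-28.1,0,0,0],[0.45,-1.9,24,-28.1,0,0,0]]'
python3 - <<'E'
from h import *
st(); cp=cam('wrist'); im=save('wrist','w27')
delta([449.3,-6.9,94],-90)
E
```

```text
clock: 30.18
position: [449.2, -6.6, 161.9]
ee_rot: [0.0, 0.707, -0.707, 0.001]
contact_force: [0.0, -0.3, -0.5]
gripper_width: 38.5
t 30.18 pos [449.2  -6.6 161.9] x [-1.    -0.002 -0.002] y [ 0.002  0.    -1.   ] z [ 0.002 -1.    -0.   ] F [ 0.  -0.3 -0.5] w 38.5 j [ 0.35  0.18 -0.53  0.   -0.86  1.22]
shift cm [0.02 6.82 0.01] turn [ 0.03  0.05 -0.16] | rows>= 2.0
```

View pics/w27.png

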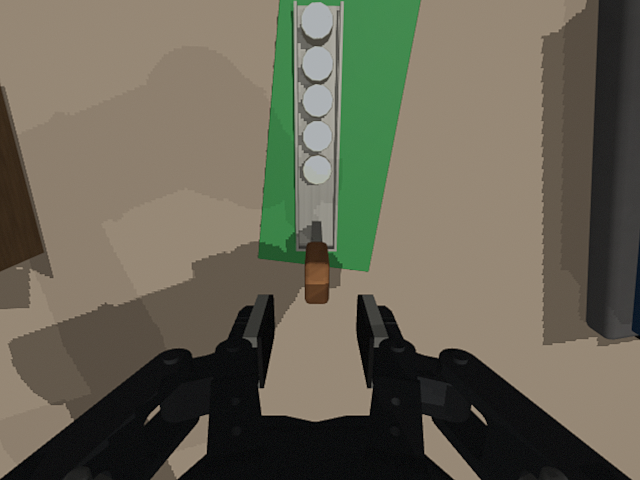

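```bash
python3 -m inch '[[0.45,0,1,0,0,0,0],[0.45,0,3,0,0,0,0],[0.4,0,5,0,0,0,0],[0.4,0,6.2,0,0,0,0],[0.35,0,6.7,0,0,0,0],[0.3,0,6.8,0,0,0,0],[0.25,0,6.8,0,0,0,0],[0.2,0,6.8,0,0,0,0],[0.16,0,6.8,0,0,0,0],[0.12,0,6.8,0,0,0,0],[0.06,0,6.8,0,0,0,0],[0,0,6.8,0,0,0,0],[0,0,6.8,0,0,0,0]]'
python3 - <<'E'
from h import *
st(); cp=cam('wrist'); im=save('wrist','w28')
E
```

```text
clock: 31.32
position: [449.3, -6.9, 94.1]
ee_rot: [0.0, 0.707, -0.707, 0.001]
contact_force: [-0.9, -1.0, 6.1]
gripper_width: 13.2
t 31.32 pos [449.3  -6.9  94.1] x [-1.    -0.001 -0.002] y [ 0.002  0.    -1.   ] z [ 0.001 -1.    -0.   ] F [-0.9 -1.   6.1] w 13.2 j [ 0.35  0.28 -0.62  0.   -0.67  1.22]
```

View pics/w28.png

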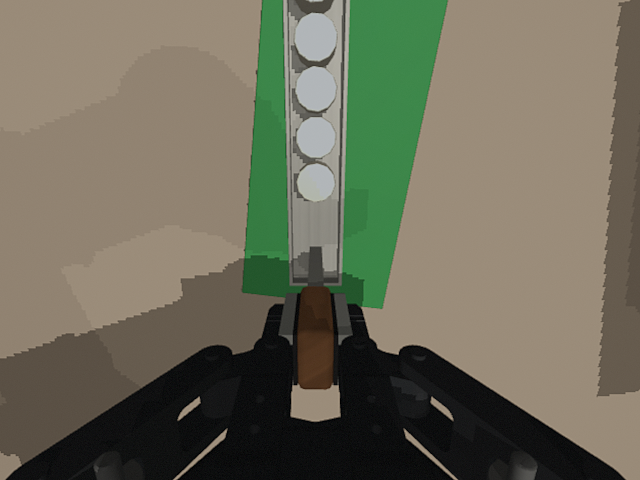

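```bash
python3 -m inch '[[0,0,0,0,0,0,0],[0,0,-0.3,0,0,0,0],[0,0,-0.9,0,0,0,0],[0,0,-1.8,0,0,0,0],[0,0,-2.8,0,0,0,0],[0,0,-3.6,0,0,0,0],[0,0,-4.2,0,0,0,0],[0,0,-4.5,0,0,0,0],[0,0,-4.5,0,0,0,0],[0,0,-4.5,0,0,0,0]]'
python3 - <<'E'
from h import *
st(); cp=cam('wrist'); im=save('wrist','w29'); save('side','s29')
E
```

```text
clock: 32.2
position: [448.1, -7.0, 137.7]
ee_rot: [-0.0, 0.707, -0.707, -0.0]
contact_force: [0.8, -0.8, -4.3]
gripper_width: 13.3
t 32.2 pos [448.1  -7.  137.7] x [-1.    -0.     0.001] y [-0.001  0.    -1.   ] z [ 0. -1. -0.] F [ 0.8 -0.8 -4.3] w 13.3 j [ 0.35  0.21 -0.57 -0.   -0.79  1.22]
```

View pics/w29.png

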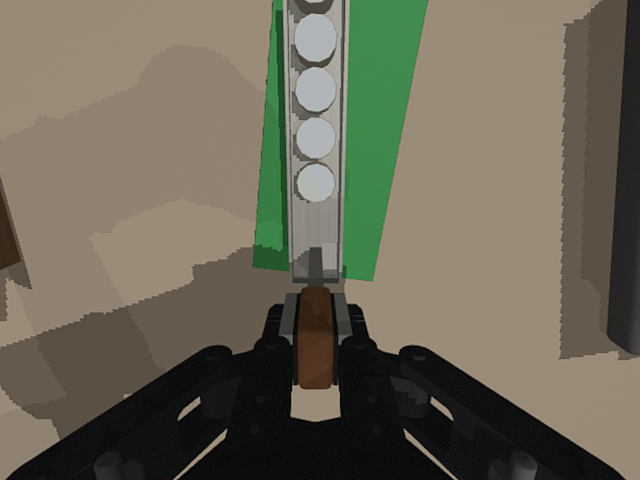

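View pics/s29.png

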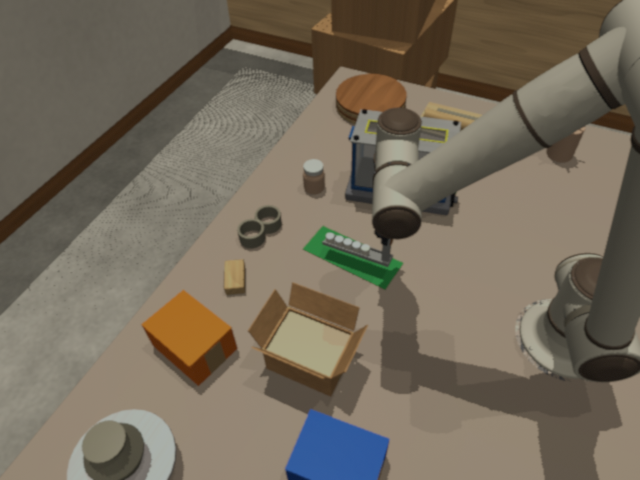

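```bash
python3 -m inch '[[0,0,-0.5,0,0,0,0],[0,0,-1.5,0,0,0,0],[0,0,-3.1,0,0,0,0],[0,0,-5.3,0,0,0,0],[0,0,-7.9,0,0,0,0],[0,0,-10.5,0,0,0,0],[0,0,-13.1,0,0,0,0],[0,0,-15.3,0,0,0,0],[0,0,-17.1,0,0,0,0],[0,0,-18.5,0,0,0,0],[0,0,-19.5,0,0,0,0],[0,0,-20.1,0,0,0,0],[0,0,-20.5,0,0,0,0],[0,0,-20.7,0,0,0,0],[0,0,-20.7,0,0,0,0]]'
python3 - <<'E'
from h import *
st(); delta([441.3,-324.1,345],-78)
E
```

```text
clock: 33.55
position: [448.3, -6.9, 344.5]
ee_rot: [0.001, -0.707, 0.707, 0.0]
contact_force: [-0.1, 0.3, -3.4]
gripper_width: 13.4
t 33.55 pos [448.3  -6.9 344.5] x [-1.    -0.001  0.001] y [-0.001 -0.    -1.   ] z [ 0.001 -1.     0.   ] F [-0.1  0.3 -3.4] w 13.4 j [ 0.35  0.02 -0.23 -0.   -1.33  1.22]
shift cm [ 0.72 -0.05 31.72] turn [ -0.   -11.97   0.06] | rows>= 8.0
```

```bash
python3 -m inch '[[0,0,0,0.5,0,0,0],[0,0,0,1.5,0,-0.5,0],[0,0.05,0,3.1,0,-1,0],[0,0.1,0,5.3,0,-2,0],[0,0.15,0,7.9,0,-3,0],[0,0.2,0,10.7,0,-4,0],[0,0.3,0,13.5,0,-5,0],[0,0.35,0,16.3,0,-6,0],[0,0.4,0,19.1,0,-7,0],[0,0.5,0,21.7,0,-8,0],[0,0.55,0,24.1,0,-9,0],[0,0.6,0,26.1,0,-10,0],[0,0.65,0,27.7,0,-11,0],[0,0.7,0,28.9,0,-11.5,0],[0,0.7,0,29.9,0,-11.8,0],[0,0.7,0,30.6,0,-12,0],[0,0.7,0,31.1,0,-12,0],[0,0.7,0,31.4,0,-12,0],[0,0.7,0,31.6,0,-12,0],[0,0.7,0,31.7,0,-12,0]]'
python3 -m inch '[[0,0,0,0,0,0,0],[0,0,0,0,0,0,0],[0,0,0,0,0,0,0]]'
python3 - <<'E'
from h import *
st(); cp=cam('wrist'); save('wrist','w30'); save('side','s30');save('top','t30');delta([441.3,-324.1,345],-78)
E
```

```text
clock: 35.22
position: [441.7, -323.8, 344.9]
ee_rot: [-0.074, 0.703, -0.703, 0.074]
contact_force: [-0.1, -0.9, -4.0]
gripper_width: 13.1
clock: 35.47
position: [441.7, -323.6, 345.0]
ee_rot: [0.074, -0.703, 0.703, -0.074]
contact_force: [-1.1, -0.2, -3.8]
gripper_width: 13.2
t 35.47 pos [ 441.7 -323.6  345. ] x [-0.978 -0.209 -0.   ] y [ 0.  0. -1.] z [ 0.209 -0.978  0.   ] F [-1.1 -0.2 -3.8] w 13.2 j [-0.34  0.2  -0.02 -0.   -1.35  2.12]
shift cm [0.05 0.   0.03] turn [-0.    0.06 -0.01] | rows>= 1.0
```

View pics/w30.png

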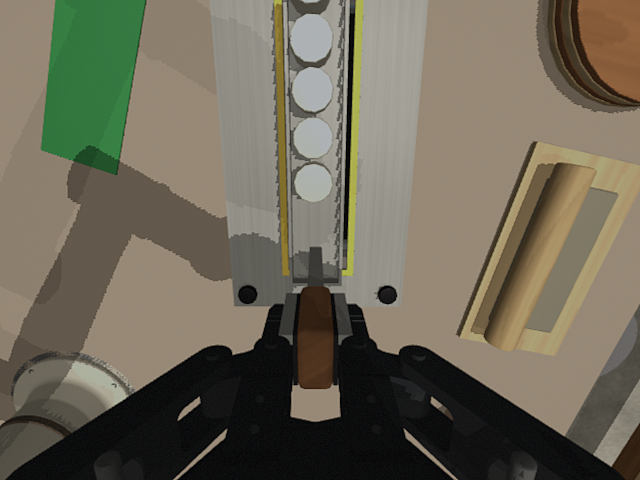

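View pics/s30.png

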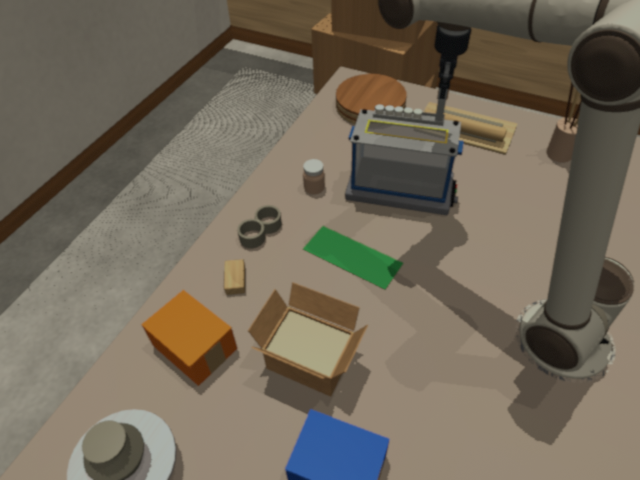

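View pics/t30.png

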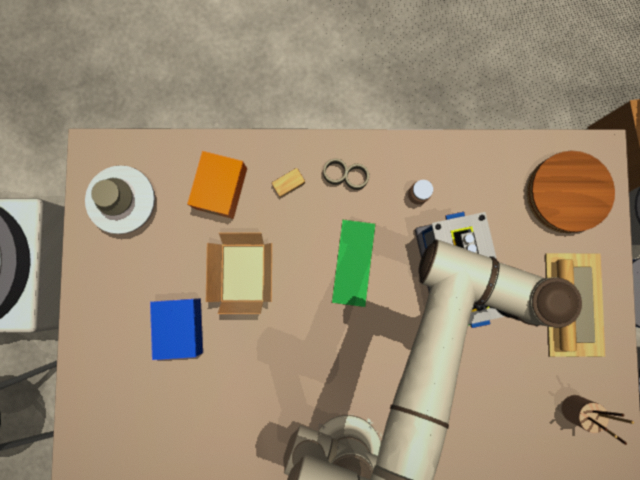

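Run:
```python
from h import *
cp=cam('wrist'); im=cv2.cvtColor(cv2.imread('pics/w30.png'),cv2.COLOR_BGR2RGB)
hsv=cv2.cvtColor(im,cv2.COLOR_RGB2HSV)
y=cv2.inRange(hsv,(22,110,90),(38,255,255)); y[:,:260]=0;y[:,380:]=0; y[280:]=0
c,s=np.cos(np.radians(12)),np.sin(np.radians(12)); C=np.array([515.7,-308.3])
def loc(w): d=np.array(w[:2])-C; return np.round([d@[c,s],d@[-s,c]],1)
for v in (40,100,160,200,240,260):
    u=np.nonzero(y[v])[0]; print(v,u.min(),u.max(),loc(ray((u.min()-.5,v),210,'wrist',cp)),loc(ray((u.max()+.5,v),210,'wrist',cp)))
v,u=np.nonzero(y); print('rear', v.max(), loc(ray((u[v.argmax()],v.max()+.5),210,'wrist',cp)))
for p,z in [((282,0),266),((289,200),266),((344,200),266),((292,282),266),((341,282),266)]: print(p,loc(ray(p,z,'wrist',cp)))
cv2.imwrite('pics/crop5.png',cv2.resize(cv2.imread('pics/w30.png')[0:310,240:400],None,fx=2.5,fy=1.9,interpolation=cv2.INTER_CUBIC))
```

```text
40 275 361 [63.5 28.4] [ 63.4 -29.8]
100 277 358 [26.3 28.4] [ 26.3 -29.3]
160 279 356 [-14.8  28.3] [-14.8 -29.4]
200 280 354 [-44.7  28.6] [-44.6 -29. ]
240 282 353 [-76.9  28. ] [-76.8 -29.4]
260 282 352 [-93.9  28.5] [-93.9 -29.2]
rear 275 [-107.6   27.7]
(282, 0) [68.5 18. ]
(289, 200) [-34.1  16.8]
(344, 200) [-34.1 -16.3]
(292, 282) [-88.   16.1]
(341, 282) [-88.  -15.7]
```

View pics/crop5.png

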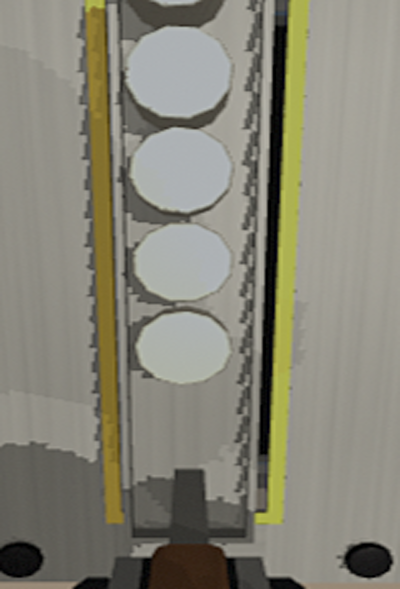

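```bash
python3 -m inch '[[0,0,0.3,0.05,0,0,0],[0,0,0.9,0.05,0,0,0],[0,0,1.7,0.05,0,0,0],[0,0,2.6,0.05,0,0,0],[0,0,3.6,0.05,0,0,0],[0,0,4.6,0.05,0,0,0],[0,0,5.6,0.05,0,0,0],[0,0,6.6,0.05,0,0,0],[0,0,7.4,0.05,0,0,0],[0,0,8,0.05,0,0,0],[0,0,8.3,0.05,0,0,0],[0,0,8.4,0.05,0,0,0],[0,0,8.4,0.05,0,0,0],[0,0,8.4,0.05,0,0,0]]'
python3 - <<'E'
from h import *
st(); save('wrist','w31'); save('side','s31')
im=cv2.imread('pics/s31.png'); cv2.imwrite('pics/crop6.png',cv2.resize(im[60:230,320:490],None,fx=4,fy=3.5,interpolation=cv2.INTER_CUBIC))
E
```

```text
clock: 36.78
position: [442.1, -324.6, 261.5]
ee_rot: [0.074, -0.703, 0.703, -0.074]
contact_force: [0.1, 0.5, -3.4]
gripper_width: 13.4
t 36.78 pos [ 442.1 -324.6  261.5] x [-0.978 -0.209 -0.001] y [ 0.001 -0.001 -1.   ] z [ 0.209 -0.978  0.001] F [ 0.1  0.5 -3.4] w 13.4 j [-0.34  0.25 -0.16  0.   -1.16  2.12]
```

View pics/w31.png

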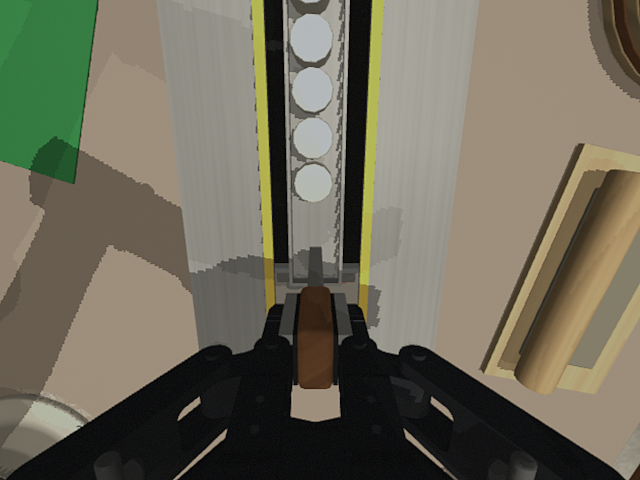

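View pics/crop6.png

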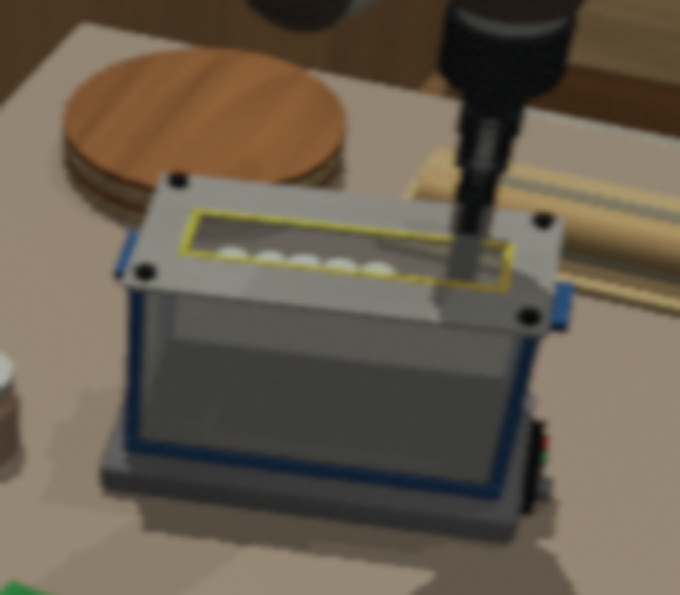

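```bash
python3 -m inch '[[0,-0.44,0.02,0,0,0,-4],[0,-0.87,0.09,0,0,0,-8],[0,-1.29,0.2,0,0,0,-12],[0,-1.71,0.35,0,0,0,-16],[0,-2.12,0.55,0,0,0,-20],[0,-2.51,0.79,0,0,0,-24],[0,-2.74,0.99,0,0,0,-27],[0,-3.02,1.14,0,0,0,-29],[0,-3.02,1.14,0,0,0,-29],[0,-3.02,1.14,0,0,0,-29],[0,-3.02,1.14,0,0,0,-29],[0,-3.02,1.14,0,0,0,-29],[0,-3.02,1.14,0,0,0,-29],[0,-3.02,1.14,0,0,0,-29]]'
python3 - <<'E'
from h import *
st(); save('wrist','w32'); save('side','s32')
im=cv2.imread('pics/s32.png'); cv2.imwrite('pics/crop7.png',cv2.resize(im[60:230,320:490],None,fx=4,fy=3.5,interpolation=cv2.INTER_CUBIC))
E
```

```text
clock: 38.05
position: [471.1, -318.4, 250.4]
ee_rot: [0.247, -0.662, 0.7, 0.104]
contact_force: [0.7, -0.5, -3.3]
gripper_width: 13.6
t 38.05 pos [ 471.1 -318.4  250.4] x [-0.856 -0.182  0.483] y [-0.472 -0.101 -0.876] z [ 0.208 -0.978  0.001] F [ 0.7 -0.5 -3.3] w 13.6 j [-0.21  0.48  0.    0.2  -1.56  1.94]
```

View pics/w32.png

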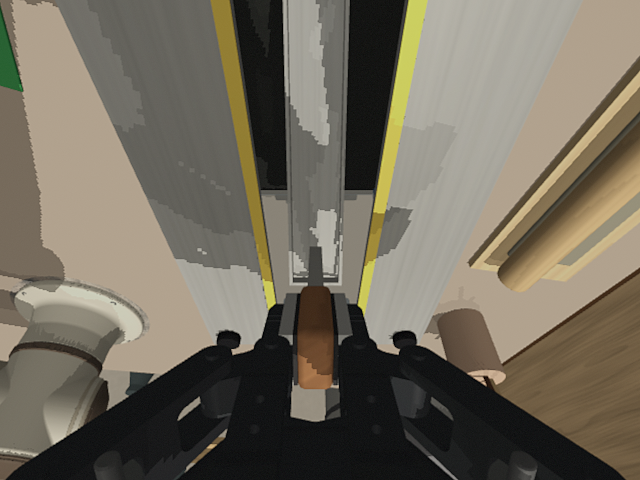

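View pics/crop7.png

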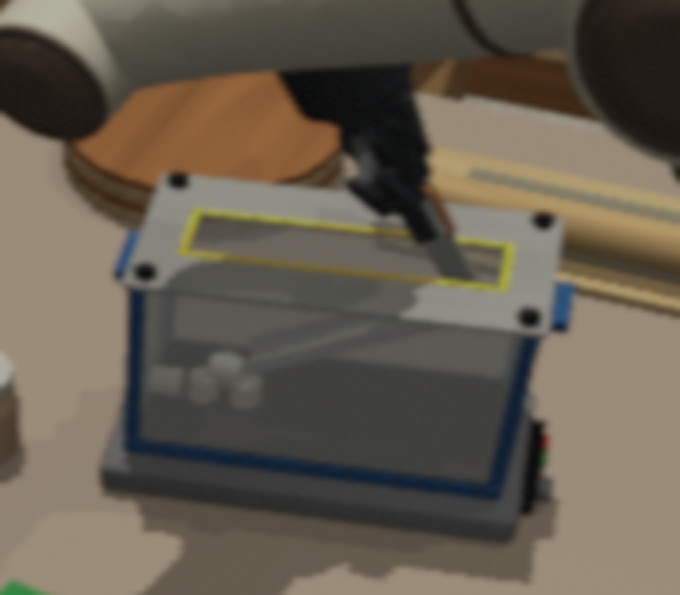

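```bash
for i in 1 2 3; do python3 -m inch '[[0,0,0,0,0,0,0],[0,0,0,0,0,0,0]]' | grep contact; done
python3 - <<'E'
from h import *
st(); save('wrist','w33'); save('side','s33')
im=cv2.imread('pics/s33.png'); cv2.imwrite('pics/crop8.png',cv2.resize(im[130:200,340:460],None,fx=6,fy=6,interpolation=cv2.INTER_CUBIC))
print(arm.camera_params('side'))
E
```

```text
contact_force: [-0.3, -0.2, -3.2]
contact_force: [-0.4, 0.4, -2.2]
contact_force: [1.3, 0.8, -3.1]
t 38.65 pos [ 471.3 -318.1  249.5] x [-0.855 -0.182  0.485] y [-0.474 -0.101 -0.875] z [ 0.209 -0.978 -0.   ] F [ 1.3  0.8 -3.1] w 13.1 j [-0.21  0.48  0.    0.2  -1.56  1.94]
{'fx': 524.8032337466964, 'fy': 524.8032337466964, 'cx': 323.97463562407063, 'cy': 243.70727187160324, 'rvec': array([ 0.6053879 , -2.73179969,  0.9979152 ]), 'tvec': array([ 553.73053903,  215.29799125, 1207.89637192])}
```

View pics/crop8.png

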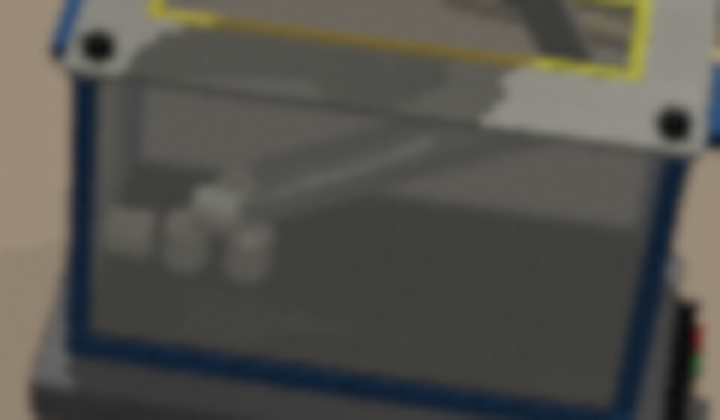

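```bash
python3 -m inch '[[0,0.2,-0.2,0,0,0,0],[0,0.5,-0.4,0,0,0,0],[0,0.8,-0.6,0,0,0,0],[0,1.1,-0.76,0,0,0,0],[0,1.1,-0.76,0,0,0,0],[0,1.1,-0.76,0,0,0,0],[0,1.1,-0.76,0,0,0,0],[0,1.1,-0.76,0,0,0,0]]'
python3 - <<'E'
from h import *
st(); save('wrist','w34'); save('side','s34')
im=cv2.imread('pics/s34.png'); cv2.imwrite('pics/crop9.png',cv2.resize(im[90:200,340:460],None,fx=6,fy=5.4,interpolation=cv2.INTER_CUBIC))
E
```

```text
clock: 39.42
position: [465.5, -319.3, 261.4]
ee_rot: [0.248, -0.662, 0.699, 0.104]
contact_force: [-0.1, -0.2, -2.1]
gripper_width: 13.0
t 39.42 pos [ 465.5 -319.3  261.4] x [-0.855 -0.182  0.485] y [-0.474 -0.101 -0.875] z [ 0.208 -0.978 -0.   ] F [-0.1 -0.2 -2.1] w 13.0 j [-0.22  0.47  0.    0.2  -1.58  1.95]
```

View pics/crop9.png

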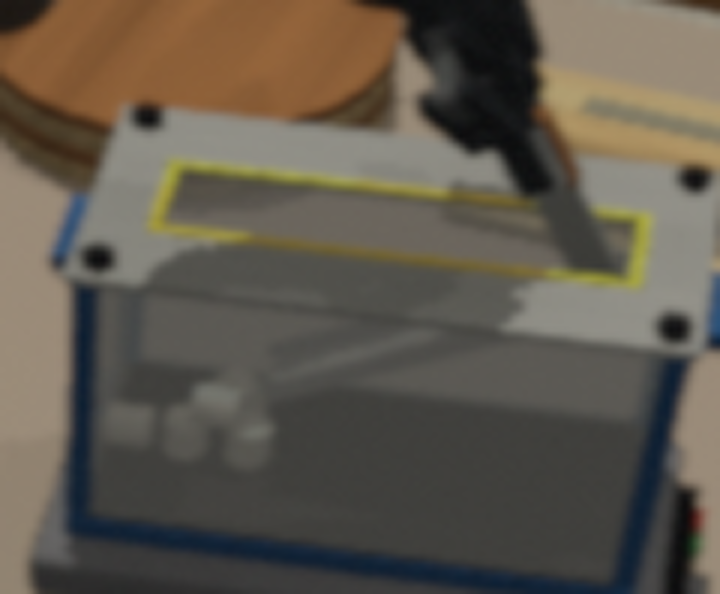

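View pics/w34.png

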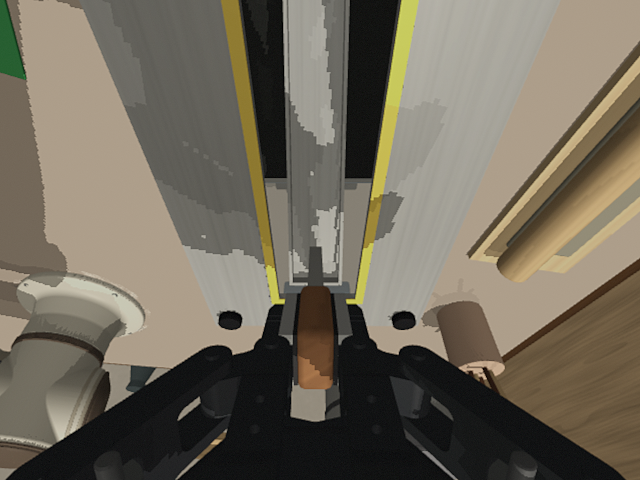

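```bash
python3 -m inch '[[0,0.64,0.02,0,0,0,4],[0,1.27,0.09,0,0,0,8],[0,1.66,0.21,0,0,0,12],[0,1.83,0.38,0,0,0,16],[0,1.98,0.6,0,0,0,20],[0,2.11,0.86,0,0,0,24],[0,2.2,1.08,0,0,0,27],[0,2.14,1.24,0,0,0,29],[0,2.14,1.24,0,0,0,29],[0,2.14,1.24,0,0,0,29],[0,2.14,1.24,0,0,0,29]]'
python3 - <<'E'
from h import *
st(); save('wrist','w35'); save('side','s35')
im=cv2.imread('pics/s35.png'); cv2.imwrite('pics/crop10.png',cv2.resize(im[90:200,340:460],None,fx=6,fy=5.4,interpolation=cv2.INTER_CUBIC))
delta([441.9,-324.6,345],-78)
E
```

```text
clock: 40.43
position: [441.4, -324.6, 260.9]
ee_rot: [0.075, -0.703, 0.703, -0.074]
contact_force: [1.1, 0.8, -1.5]
gripper_width: 13.3
t 40.43 pos [ 441.4 -324.6  260.9] x [-0.978 -0.209  0.002] y [-0.002 -0.    -1.   ] z [ 0.209 -0.978 -0.   ] F [ 1.1  0.8 -1.5] w 13.3 j [-0.34  0.25 -0.17  0.   -1.16  2.12]
shift cm [-0.01 -8.43  0.02] turn [0.02 0.07 0.07] | rows>= 3.0
```

View pics/crop10.png

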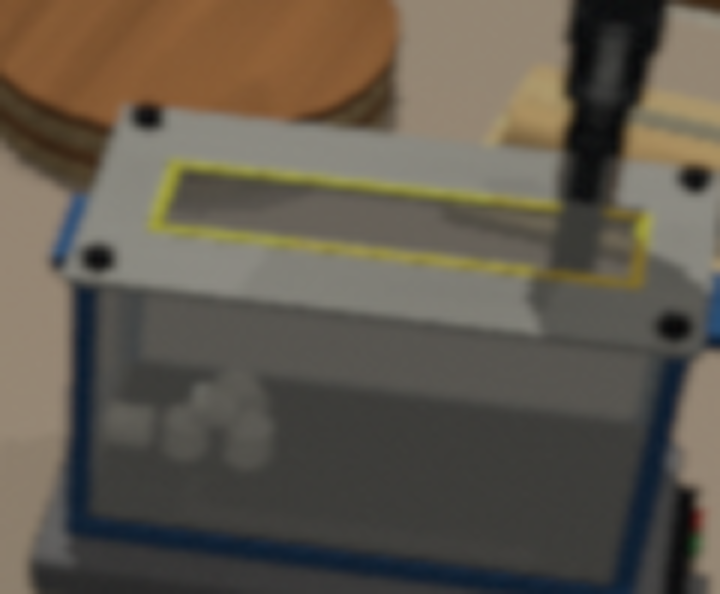

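View pics/w35.png

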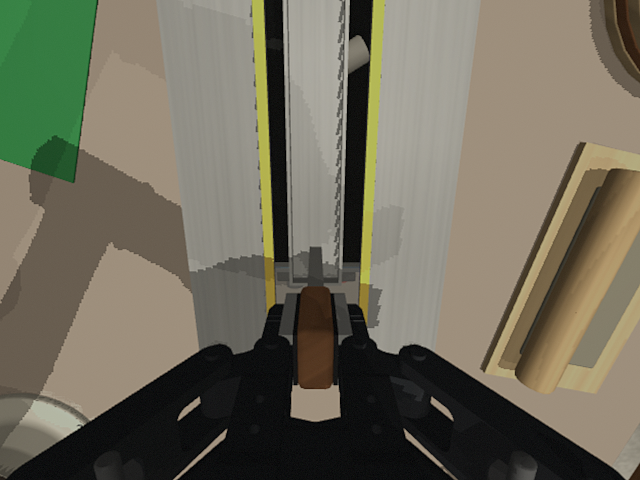

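```bash
python3 -m inch '[[0,0,-0.5,0,0,0,0],[0,0,-1.3,0,0,0,0],[0,0,-2.3,0,0,0,0],[0,0,-3.3,0,0,0,0],[0,0,-4.3,0,0,0,0],[0,0,-5.4,0,0,0,0],[0,0,-6.5,0,0,0,0],[0,0,-7.5,0,0,0,0],[0,0,-8.2,0,0,0,0],[0,0,-8.6,0,0,0,0],[0,0,-8.7,0,0,0,0],[0,0,-8.7,0,0,0,0]]'
python3 - <<'E'
from h import *
st(); save('wrist','w36'); save('side','s36');save('top','t36')
im=cv2.imread('pics/s36.png'); a=cv2.resize(im[80:200,340:460],None,fx=4,fy=4,interpolation=cv2.INTER_CUBIC)
im=cv2.imread('pics/t36.png'); b=cv2.resize(im[200:320,380:460+40],None,fx=2.6,fy=4,interpolation=cv2.INTER_CUBIC)
cv2.imwrite('pics/crop11.png',np.hstack([a,b]))
delta([449.3,-6.9,350],-90); delta([460,-10,350],-97)
E
```

```text
clock: 41.53
position: [441.3, -324.5, 348.1]
ee_rot: [-0.074, 0.703, -0.703, 0.074]
contact_force: [-0.0, -0.6, -2.4]
gripper_width: 13.4
t 41.53 pos [ 441.3 -324.5  348.1] x [-0.978 -0.208 -0.   ] y [ 0.  0. -1.] z [ 0.208 -0.978 -0.   ] F [-0.  -0.6 -2.4] w 13.4 j [-0.34  0.2  -0.01 -0.   -1.36  2.12]
shift cm [ -7.42  -0.25 -30.88] turn [ 0.05 12.03  0.08] | rows>= 8.0
shift cm [ -8.4   -0.25 -30.35] turn [ 0.05 19.03  0.08] | rows>= 8.0
```

View pics/crop11.png

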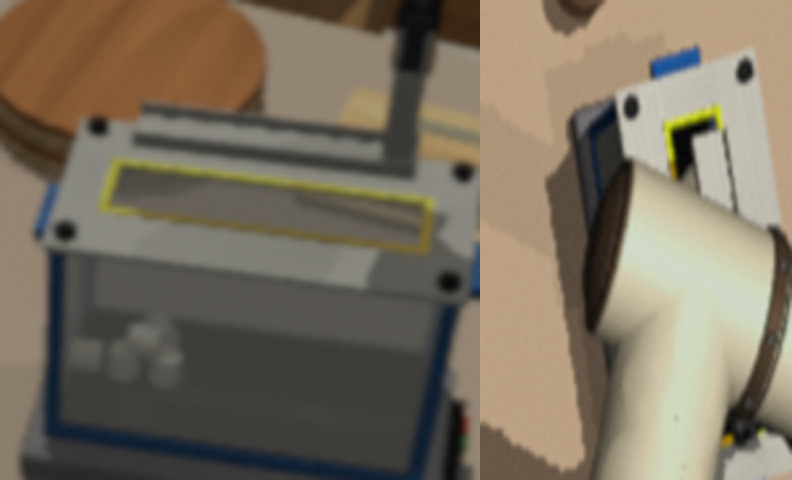

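```bash
python3 -m inch '[[0,-0.2,0,-0.6,0,0,0],[0,-0.5,0,-1.8,0,1,0],[0,-1,0,-3.6,0,2,0],[0,-1.7,0,-5.8,0,4,0],[0,-2.5,0,-8.6,0,6,0],[0,-3.4,0,-11.6,0,8,0],[0,-4.3,0,-14.6,0,10,0],[0,-5.2,0,-17.6,0,12,0],[0,-6,0,-20.6,0,14,0],[0,-6.9,0,-23.4,0,16,0],[0,-7.6,0,-25.8,0,17,0],[0,-8.1,0,-27.7,0,18,0],[0,-8.5,0,-29,0,19,0],[0,-8.8,0,-29.8,0,19,0],[0,-8.85,0,-30.2,0,19,0],[0,-8.85,0,-30.3,0,19,0],[0,-8.85,0,-30.3,0,19,0]]'
python3 - <<'E'
from h import *
st(); delta([464.6,-9.5,94],-97)
E
python3 -m inch '[[0,0,0.8,0,0,0,0],[0,0,2,0,0,0,0],[0,0,4,0,0,0,0],[0,0,7,0,0,0,0],[0,0,10,0,0,0,0],[0,0,13,0,0,0,0],[0,0,16,0,0,0,0],[0,0,18.5,0,0,0,0],[0,0,20.5,0,0,0,0],[0,0,22,0,0,0,0],[0,0,22.8,0,0,0,0],[0,0,23,0,0,0,0],[0,0,23,0,0,0,0]]'
python3 - <<'E'
from h import *
st(); save('wrist','w37'); save('side','s37')
delta([464.6,-9.5,94.1],-97)
E
```

```text
clock: 43.1
position: [464.5, -10.0, 347.9]
ee_rot: [-0.043, -0.706, 0.706, 0.043]
contact_force: [0.2, -0.0, -2.7]
gripper_width: 13.8
t 43.1 pos [464.5 -10.  347.9] x [-0.993  0.121  0.   ] y [-0. -0. -1.] z [-0.121 -0.993  0.   ] F [ 0.2 -0.  -2.7] w 13.8 j [ 0.33  0.05 -0.19  0.   -1.34  1.12]
shift cm [-2.000e-02  2.539e+01 -5.000e-02] turn [-0.01  0.04  0.02] | rows>= 7.0
clock: 44.18
position: [464.7, -10.2, 117.8]
ee_rot: [-0.043, -0.706, 0.706, 0.043]
contact_force: [0.2, -0.5, -2.3]
gripper_width: 13.2
t 44.18 pos [464.7 -10.2 117.8] x [-0.993  0.122  0.001] y [-0.001 -0.    -1.   ] z [-0.122 -0.993  0.001] F [ 0.2 -0.5 -2.3] w 13.2 j [ 0.33  0.27 -0.55  0.   -0.75  1.12]
shift cm [ 0.1   2.48 -0.01] turn [ 0.04  0.03 -0.11] | rows>= 1.0
```

View pics/w37.png

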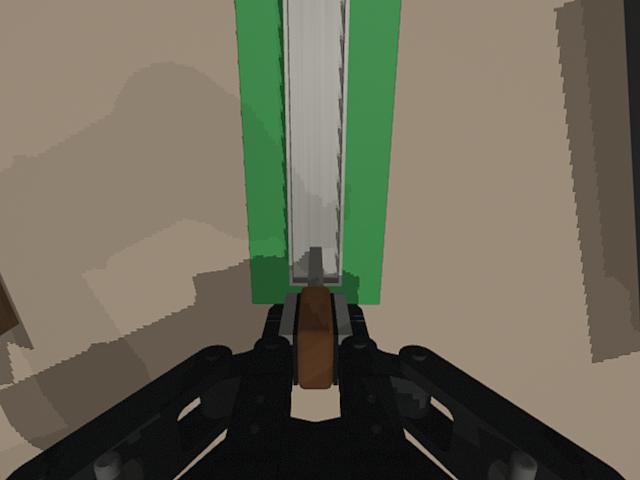

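View pics/s37.png

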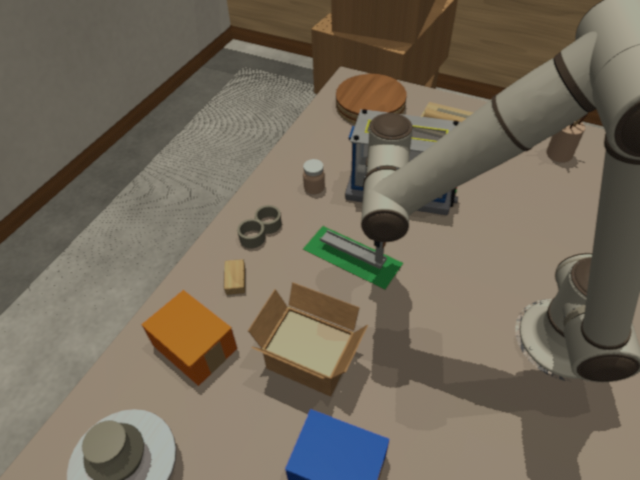

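```bash
python3 -m inch '[[0,0.05,0.6,0,0,0,0],[0,0.05,1.3,0,0,0,0],[0,0.05,1.8,0,0,0,0],[0,0.05,2.1,0,0,0,0],[0,0.05,2.3,0,0,0,0],[0,0.05,2.38,0,0,0,0],[0,0.05,2.38,0,0,0,0],[0,0.05,2.38,0,0,0,0]]'
python3 - <<'E'
from h import *
st()
E
```

```text
clock: 44.95
position: [464.5, -9.6, 94.4]
ee_rot: [0.043, 0.706, -0.706, -0.043]
contact_force: [0.8, 0.2, -1.9]
gripper_width: 13.4
t 44.95 pos [464.5  -9.6  94.4] x [-0.993  0.121 -0.001] y [ 0.001  0.    -1.   ] z [-0.121 -0.993 -0.   ] F [ 0.8  0.2 -1.9] w 13.4 j [ 0.33  0.3  -0.58  0.   -0.68  1.12]
```

```bash
python3 -m inch '[[0,0,0.05,0,0,0,0],[0,0,0.08,0,0,0,0],[0,0,0.08,0,0,0,0]]' | grep -E "pos|contact"
python3 -m inch '[[0.05,0,0,0,0,0,0],[0.15,0,0,0,0,0,0],[0.25,0,0,0,0,0,0],[0.35,0,0,0,0,0,0],[0.4,0,0,0,0,0,0],[0.4,0,-0.5,0,0,0,0],[0.4,0,-1.5,0,0,0,0],[0.4,0,-3.5,0,0,0,0],[0.4,0,-6.5,0,0,0,0],[0.4,0,-9.5,0,0,0,0],[0.4,0,-13,0,0,0,0],[0.4,0,-16,0,0,0,0],[0.3,0,-19,0,0,0,0],[0.2,0,-21,0,0,0,0],[0.1,0,-21.5,0,0,0,0],[0,0,-21.5,0,0,0,0],[0,0,-21.5,0,0,0,0]]'
python3 - <<'E'
from h import *
st(); save('wrist','w38'); save('side','s38')
E
```

```text
position: [464.5, -9.6, 94.1]
contact_force: [-1.8, -1.1, 4.7]
clock: 46.62
position: [463.5, -9.7, 307.4]
ee_rot: [0.042, 0.706, -0.706, -0.044]
contact_force: [-1.1, 0.3, -0.6]
gripper_width: 0.1
t 46.62 pos [463.5  -9.7 307.4] x [-0.993  0.122  0.002] y [-0.002  0.    -1.   ] z [-0.122 -0.993 -0.   ] F [-1.1  0.3 -0.6] w 0.1 j [ 0.33  0.07 -0.27 -0.   -1.24  1.12]
```

View pics/w38.png

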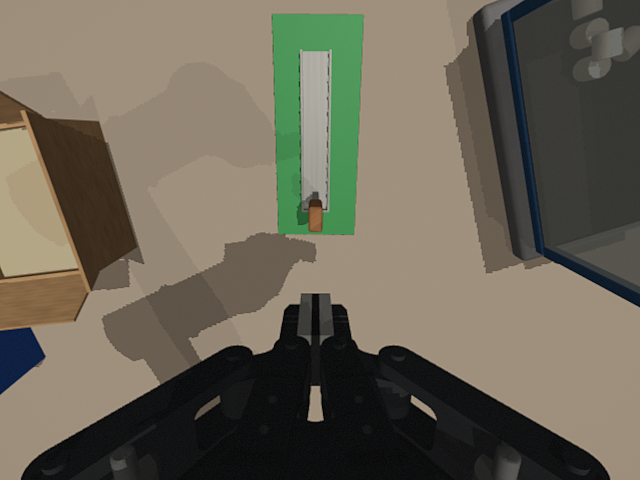

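View pics/s38.png

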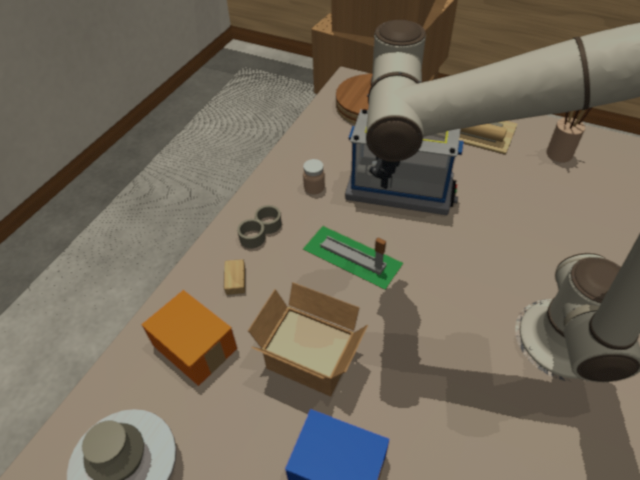

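Run:
```python
from h import *
delta([655,300,240],-89)
cp=cam('wrist')
```

```text
shift cm [-15.29   6.57 -33.09] turn [-0.05 -7.98  0.21] | rows>= 9.0
```

```bash
python3 -m inch '[[0,-0.5,0,-1,0,0,0],[0,-1.3,0,-3,0,-1,0],[0,-2.5,0,-5.5,0,-2,0],[0,-4,0.5,-8.5,0,-3,0],[0,-5.5,1,-12,0,-4,0],[0,-7,1.7,-15.5,0,-5,0],[0,-8.5,2.5,-19,0,-6,0],[0,-10,3.5,-22.5,0,-7,0],[0,-11.7,4.5,-25.8,0,-8,0],[0,-13.2,5.3,-28.8,0,-8,0],[0,-14.3,6,-31,0,-8,0],[0,-15,6.4,-32.4,0,-8,0],[0,-15.3,6.5,-33.1,0,-8,0],[0,-15.3,6.5,-33.1,0,-8,0],[0,-15.3,6.5,-33.1,0,-8,0]]'
python3 - <<'E'
from h import *
st(); save('wrist','w39'); save('side','s39'); delta([655,298,140],-89)
cp=cam('wrist')
E
```

```text
clock: 47.97
position: [655.9, 300.4, 242.5]
ee_rot: [0.007, -0.707, 0.707, -0.006]
contact_force: [-0.2, -0.0, 0.3]
gripper_width: 0.3
t 47.97 pos [655.9 300.4 242.5] x [-1.    -0.018  0.001] y [-0.001 -0.001 -1.   ] z [ 0.018 -1.     0.001] F [-0.2 -0.   0.3] w 0.3 j [ 0.65  0.56  0.27  0.   -1.29  0.94]
shift cm [ 0.1  10.41  0.16] turn [ 0.01  0.01 -0.03] | rows>= 3.0
```

View pics/w39.png

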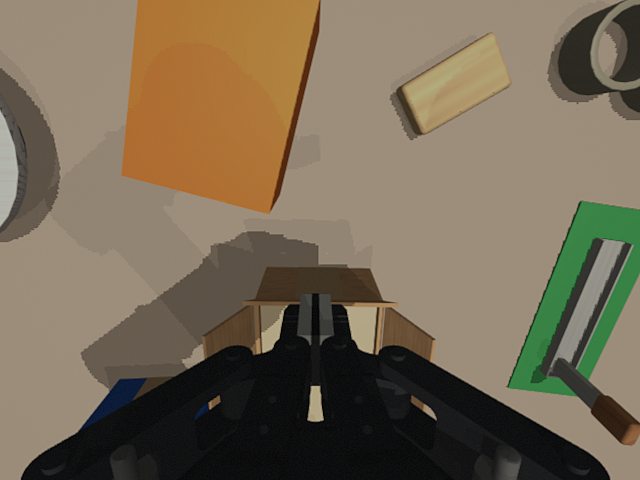

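View pics/s39.png

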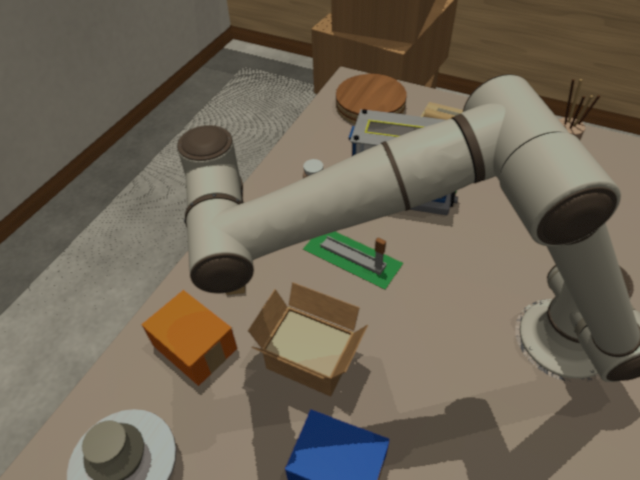

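Run:
```python
from h import *
cp=cam('wrist'); ct=cam('top')
for z in (0,85,110): print(z,ray((232,217),z,'top',ct),ray((272,212),z,'wrist',cp))
for z in (130,140): print(z,ray((264,268),z,'wrist',cp),ray((371,268),z,'wrist',cp))
print(ray((248,303),86,'wrist',cp),ray((396,303),86,'wrist',cp))
```

```text
0 [675.85586735 344.1678968    0.        ] [651.97148568 348.29460692   0.        ]
85 [664.19892912 328.87540386  85.        ] [671.26083219 337.46727726  85.        ]
110 [660.77041787 324.37761182 110.        ] [676.9341694  334.28276854 110.        ]
130 [638.30299487 338.72156514 130.        ] [639.72364346 258.16745333 130.        ]
140 [642.38952875 337.15367476 140.        ] [643.75037631 259.99042184 140.        ]
[585.20466325 361.44567214  86.        ] [587.64706847 224.70455033  86.        ]
```

```bash
python3 -m inch '[[0,1,1,0.2,0,0,0],[0,1.6,3,0.2,0,0,0],[0,1.6,5.5,0.2,0,0,0],[0,1.6,8,0.2,0,0,0],[0,1.6,9.5,0.2,0,0,0],[0,1.6,10.2,0.2,0,0,0],[0,2.2,10.2,0.2,0,0,0],[0,3.2,10.2,0.2,0,0,0],[0,4.3,10,0.2,0,0,0],[0,5.4,9.75,0.2,0,0,0],[0,6.4,9.9,0.2,0,0,0],[0,7.4,10.15,0.2,0,0,0],[0,8.3,10.8,0.2,0,0,0],[0,9,11.5,0.2,0,0,0],[0,9.4,12.2,0.2,0,0,0],[0,9.6,12.8,0.2,0,0,0],[0,9.7,13.3,0.2,0,0,0],[0,9.7,13.5,0.2,0,0,0],[0,9.7,13.5,0.2,0,0,0]]'
python3 - <<'E'
from h import *
st(); save('wrist','w40'); save('side','s40')
E
```

```text
clock: 49.65
position: [559.2, 296.5, 108.1]
ee_rot: [0.007, -0.707, 0.707, -0.006]
contact_force: [-0.6, 0.7, 1.7]
gripper_width: -0.1
t 49.65 pos [559.2 296.5 108.1] x [-1.    -0.018  0.001] y [-0.001 -0.001 -1.   ] z [ 0.018 -1.     0.001] F [-0.6  0.7  1.7] w -0.1 j [ 0.74  0.52 -0.15  0.   -0.9   0.85]
```

View pics/w40.png

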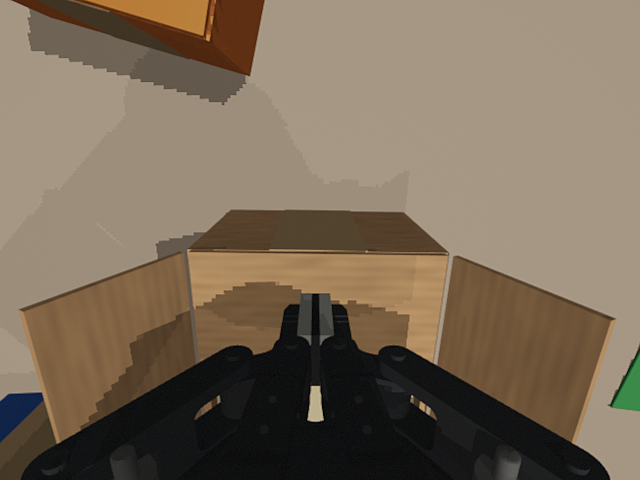

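View pics/s40.png

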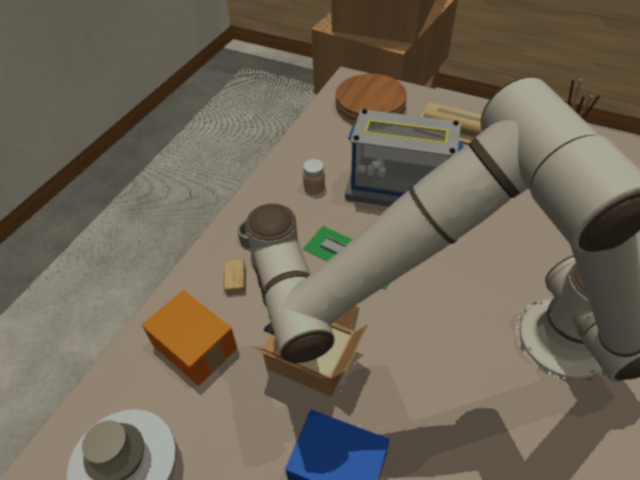

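```bash
python3 -m inch '[[0,0,0.1,0,0,0,0],[0,0,0.15,0,0,0,0],[0,0,0.15,0,0,0,0]]' | grep -E "posi|contact"
python3 -m inch '[[0,0,-1,0,0,0,0],[0,0,-3,0,0,0,0],[0,0.5,-5.5,0,0,0,0],[0,2,-7.5,0,0,0,0],[0,4.5,-8,0,0,0,0],[0,7.5,-8,0,0,0,0],[0,10.5,-8,0,0,0,0],[0,13.5,-8,0,0,0,0],[0,16,-8,0,0,0,0],[0,18,-8,0,0,0,0],[0,19,-7.5,0,0,0,0],[0,19,-6.5,0,0,0,0],[0,19,-5,0,0,0,0],[0,19,-3.8,0,0,0,0],[0,19,-3.2,0,0,0,0],[0,19,-3.2,0,0,0,0]]'
python3 - <<'E'
from h import *
st(); save('wrist','w41'); save('side','s41')
E
```

```text
position: [559.3, 296.5, 108.0]
contact_force: [-4.3, -0.2, 7.5]
clock: 51.33
position: [369.2, 292.5, 137.5]
ee_rot: [0.007, -0.706, 0.708, -0.006]
contact_force: [0.1, -0.1, -0.3]
gripper_width: -0.0
t 51.33 pos [369.2 292.5 137.5] x [-1.    -0.017  0.002] y [-0.002 -0.003 -1.   ] z [ 0.017 -1.     0.003] F [ 0.1 -0.1 -0.3] w -0.0 j [ 1.02  0.25 -0.51 -0.   -0.81  0.57]
```

View pics/w41.png

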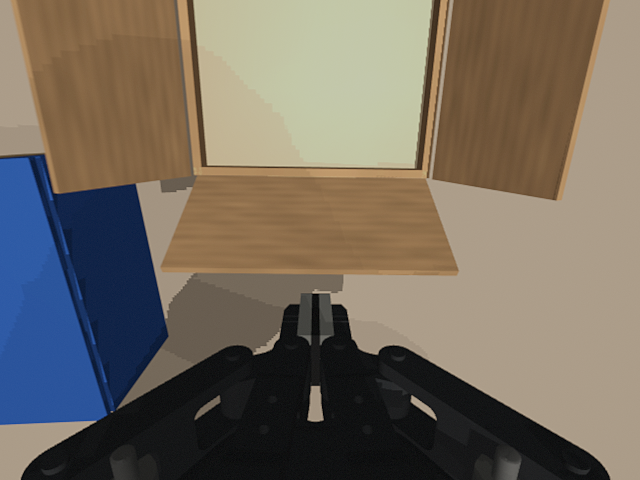

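View pics/s41.png

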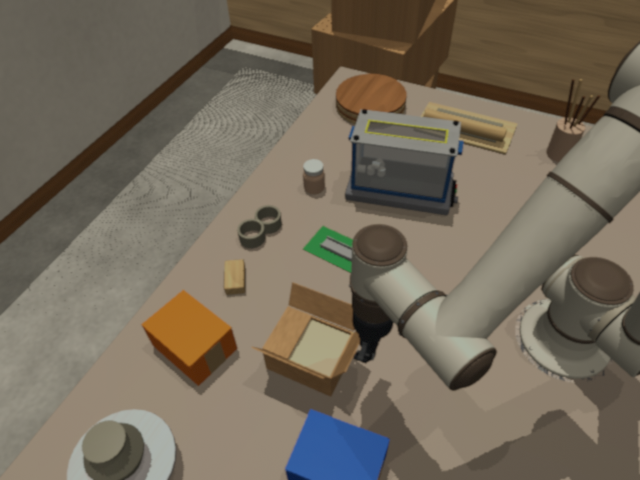

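```bash
python3 -m inch '[[0,-0.8,0,-0.1,0,0,0],[0,-1.8,0,-0.3,0,0,0],[0,-2.8,-0.2,-0.3,0,0,0],[0,-3.7,-0.4,-0.3,0,0,0],[0,-4.6,-0.6,-0.3,0,0,0],[0,-5.6,-0.5,-0.3,0,0,0],[0,-6.5,-0.2,-0.3,0,0,0],[0,-7.4,0.4,-0.3,0,0,0],[0,-8.1,1.1,-0.3,0,0,0],[0,-8.5,1.8,-0.3,0,0,0],[0,-8.7,2.4,-0.3,0,0,0],[0,-8.8,2.9,-0.3,0,0,0],[0,-8.8,3.15,-0.3,0,0,0],[0,-8.8,3.2,-0.3,0,0,0],[0,-8.8,3.2,-0.3,0,0,0]]'
python3 - <<'E'
from h import *
st(); save('wrist','w42')
E
```

```text
clock: 52.68
position: [457.7, 297.9, 108.0]
ee_rot: [-0.006, 0.707, -0.707, 0.007]
contact_force: [1.0, -2.8, 5.6]
gripper_width: -0.0
t 52.68 pos [457.7 297.9 108. ] x [-1.    -0.019 -0.002] y [ 0.002  0.    -1.   ] z [ 0.019 -1.    -0.   ] F [ 1.  -2.8  5.6] w -0.0 j [ 0.87  0.4  -0.37  0.   -0.8   0.71]
```

View pics/w42.png

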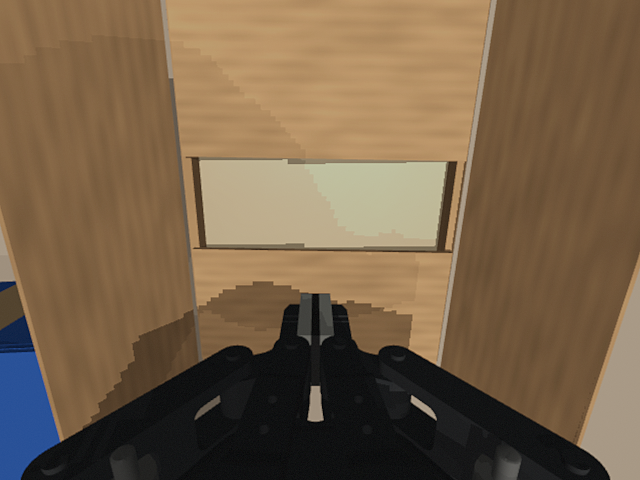

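```bash
python3 -m inch '[[0,0,-1.5,0,0,0,0],[0,0,-4,0,0,3,0],[0,0,-6.5,0,0,9,0],[0,-1,-8.5,0.5,0,16,0],[0,-2,-9,2,0,23,0],[0,-3,-9,4,0,30,0],[0,-4,-9,6,0,37,0],[0,-4.5,-9,8,0,44,0],[0,-5,-9,10,0,51,0],[0,-5,-9,11.5,0,58,0],[0,-5,-9,12.5,0,65,0],[0,-5,-9,12.5,0,72,0],[0,-5,-9,12.5,0,79,0],[0,-5,-9,12.5,0,85,0],[0,-5,-9,12.5,0,89,0],[0,-5,-9,12.5,0,90,0],[0,-5,-9,12.5,0,90,0],[0,-5,-9,12.5,0,90,0]]'
python3 - <<'E'
from h import *
st(); save('wrist','w43'); save('side','s43'); delta([508,176,143],-179)
E
```

```text
clock: 54.23
position: [509.2, 173.8, 196.7]
ee_rot: [-0.495, -0.505, 0.505, 0.495]
contact_force: [0.0, 0.2, -0.5]
gripper_width: 0.1
t 54.23 pos [509.2 173.8 196.7] x [-0.02  1.   -0.  ] y [-0. -0. -1.] z [-1.   -0.02  0.  ] F [ 0.   0.2 -0.5] w 0.1 j [ 0.63  0.28 -0.28 -0.   -1.   -0.61]
shift cm [0.23 5.38 0.13] turn [-0.01  0.1  -0.  ] | rows>= 2.0
```

View pics/w43.png

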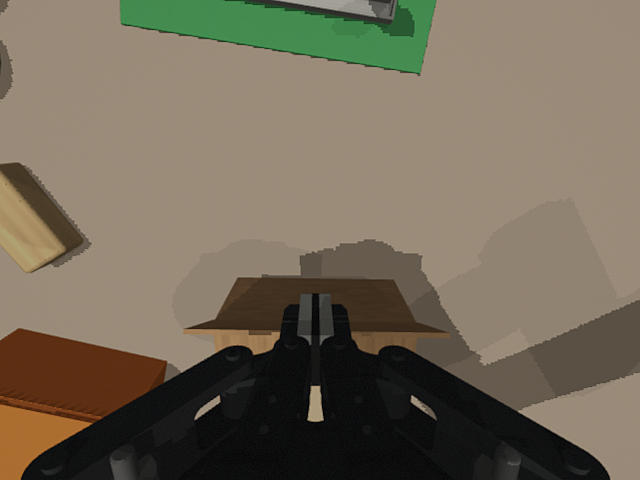

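View pics/s43.png

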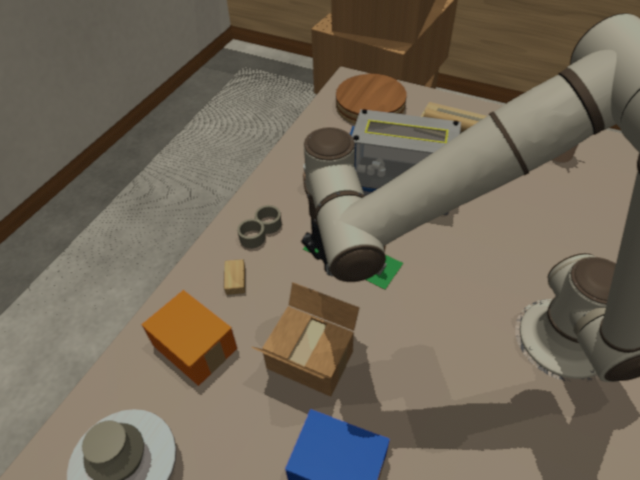

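Run:
```python
from h import *
cp=cam('wrist')
for z in (125,135,145): print(z,ray((185,331),z,'wrist',cp),ray((448,331),z,'wrist',cp))
```

```text
125 [594.45567096 220.94868224 125.        ] [420.77149506 217.71160854 125.        ]
135 [590.17525848 214.48591707 135.        ] [425.38738647 211.41465003 135.        ]
145 [585.89484599 208.02315191 145.        ] [430.00327788 205.11769151 145.        ]
```

```bash
python3 -m inch '[[0,0.2,1,0.1,0,0,0],[0,0.5,3,0.1,0,0,0],[0,0.8,4.6,0.1,0,0,0],[0,1.1,5.3,0.1,0,0,0],[0,1.8,5.4,0.1,0,0,0],[0,2.8,5.2,0.1,0,0,0],[0,3.8,5,0.1,0,0,0],[0,4.8,4.8,0.1,0,0,0],[0,5.9,4.9,0.1,0,0,0],[0,6.9,5.2,0.1,0,0,0],[0,7.7,5.8,0.1,0,0,0],[0,8.4,6.6,0.1,0,0,0],[0,8.8,7.3,0.1,0,0,0],[0,9,7.8,0.1,0,0,0],[0,9.1,8.3,0.1,0,0,0],[0,9.1,8.5,0.1,0,0,0],[0,9.1,8.55,0.1,0,0,0],[0,9.1,8.55,0.1,0,0,0]]'
python3 - <<'E'
from h import *
st(); save('wrist','w44'); save('side','s44')
E
```

```text
clock: 55.83
position: [506.7, 264.8, 111.6]
ee_rot: [0.495, 0.505, -0.504, -0.496]
contact_force: [-1.3, 2.1, 3.2]
gripper_width: -0.4
t 55.83 pos [506.7 264.8 111.6] x [-0.018  1.     0.001] y [-0.     0.001 -1.   ] z [-1.    -0.018  0.   ] F [-1.3  2.1  3.2] w -0.4 j [ 0.76  0.43 -0.3  -0.   -0.83 -0.75]
```

View pics/w44.png

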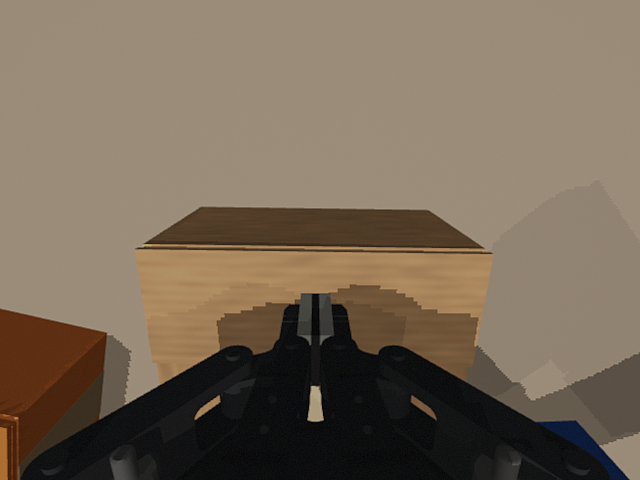

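View pics/s44.png

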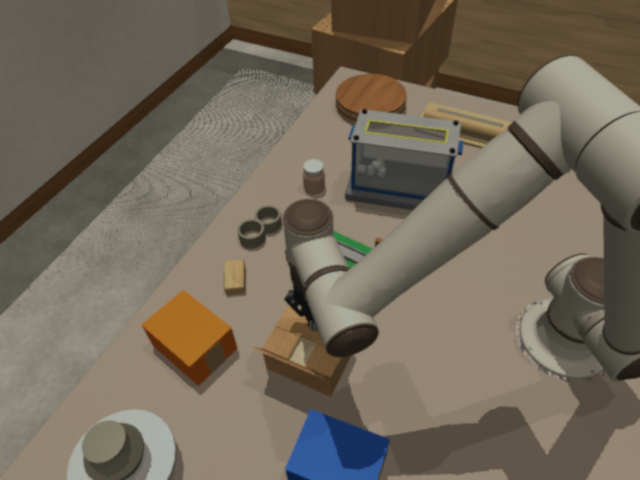

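```bash
python3 -m inch '[[0,0,-1,0,0,0,0],[0,0,-3,0,0,0,0],[0,0.5,-6,0,0,0,0],[0,2,-8,0,0,0,0],[0,4.5,-8.5,0,0,0,0],[0,7.5,-8.5,0,0,0,0],[0,10.5,-8.5,0,0,0,0],[0,13,-8.5,0,0,0,0],[0,14.8,-8.5,0,0,0,0],[0,15.4,-8,0,0,0,0],[0,15.5,-6.5,0,0,0,0],[0,15.5,-4.8,0,0,0,0],[0,15.5,-3.6,0,0,0,0],[0,15.5,-3.1,0,0,0,0],[0,15.5,-3.1,0,0,0,0],[0,15.5,-3.1,0,0,0,0]]'
python3 - <<'E'
from h import *
st(); save('wrist','w45'); save('side','s45')
E
```

```text
clock: 57.27
position: [504.4, 419.2, 142.7]
ee_rot: [-0.496, -0.504, 0.504, 0.495]
contact_force: [-0.4, 0.3, 0.5]
gripper_width: 0.1
t 57.27 pos [504.4 419.2 142.7] x [-0.018  1.    -0.   ] y [ 0. -0. -1.] z [-1.    -0.018 -0.   ] F [-0.4  0.3  0.5] w 0.1 j [ 0.94  0.52 -0.05  0.   -1.   -0.92]
```

View pics/w45.png

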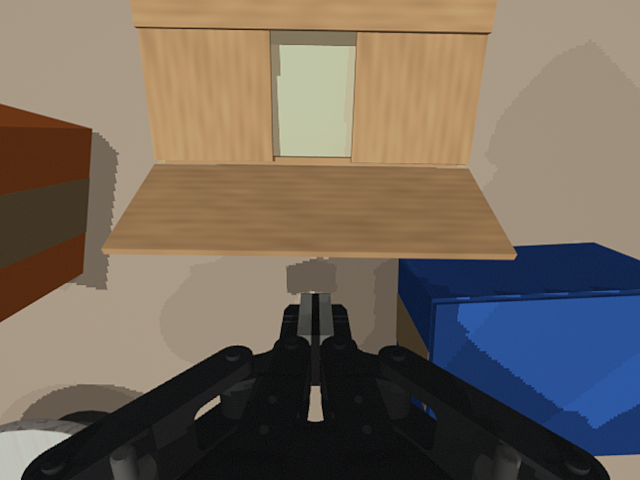

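```bash
python3 -m inch '[[0,-0.8,0,0,0,0,0],[0,-1.8,0,0,0,0,0],[0,-2.8,-0.2,0,0,0,0],[0,-3.9,-0.4,0,0,0,0],[0,-4.9,-0.6,0,0,0,0],[0,-6,-0.5,0,0,0,0],[0,-7,-0.2,0,0,0,0],[0,-7.8,0.4,0,0,0,0],[0,-8.5,1.15,0,0,0,0],[0,-8.9,1.8,0,0,0,0],[0,-9.1,2.4,0,0,0,0],[0,-9.2,2.9,0,0,0,0],[0,-9.2,3.1,0,0,0,0],[0,-9.2,3.15,0,0,0,0],[0,-9.2,3.15,0,0,0,0]]'
python3 - <<'E'
from h import *
st(); save('wrist','w46'); save('side','s46')
E
```

```text
clock: 58.62
position: [505.5, 326.7, 111.5]
ee_rot: [-0.496, -0.504, 0.506, 0.495]
contact_force: [-1.4, -4.0, 7.9]
gripper_width: -0.0
t 58.62 pos [505.5 326.7 111.5] x [-0.019  1.    -0.003] y [-0.001 -0.003 -1.   ] z [-1.    -0.019  0.001] F [-1.4 -4.   7.9] w -0.0 j [ 0.84  0.48 -0.23  0.   -0.87 -0.83]
```

View pics/w46.png

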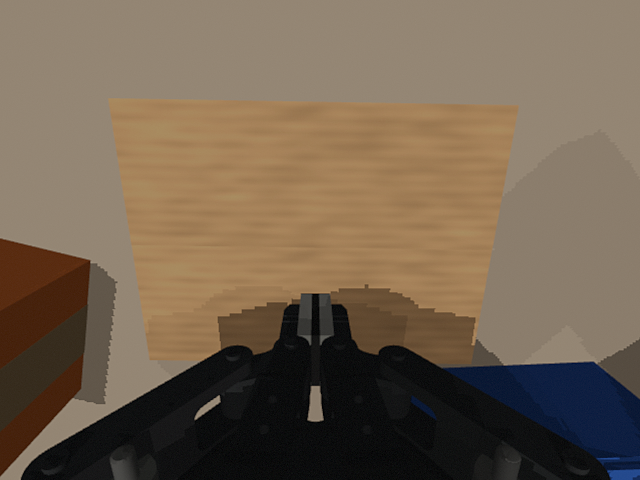

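```bash
python3 -m inch '[[0,0,-1,0,0,0,0],[0,0,-3,0,0,0,0],[0,0,-6,0,0,0,0],[0,0,-10,0,0,0,0],[0,0,-14,0,0,0,0],[0,-1,-17,0.5,0,0,0],[0,-3,-19,2,0,0,0],[0,-6,-20,4,0,0,0],[0,-9,-21,6,0,0,0],[0,-12,-22,8,0,0,0],[0,-14,-22,9,0,0,0],[0,-15,-22,9.5,0,0,0],[0,-15,-22,9.5,0,0,0],[0,-15,-22,9.5,0,0,0]]'
python3 - <<'E'
from h import *
st(); save('wrist','w47'); save('side','s47'); save('top','t47')
a=cv2.imread('pics/s47.png')[90:410,230:480]; cv2.imwrite('pics/crop12.png',cv2.resize(a,None,fx=1.85,fy=1.85,interpolation=cv2.INTER_CUBIC))
b=cv2.imread('pics/t47.png')[140:330,180:520]; cv2.imwrite('pics/crop13.png',cv2.resize(b,None,fx=2.3,fy=2.3,interpolation=cv2.INTER_CUBIC))
E
```

```text
clock: 59.88
position: [413.5, 176.2, 330.9]
ee_rot: [0.495, 0.505, -0.504, -0.496]
contact_force: [0.1, 0.5, -0.2]
gripper_width: 0.1
t 59.88 pos [413.5 176.2 330.9] x [-0.018  1.     0.001] y [ 0.     0.001 -1.   ] z [-1.    -0.018 -0.   ] F [ 0.1  0.5 -0.2] w 0.1 j [ 0.77  0.03 -0.25 -0.   -1.29 -0.75]
```

View pics/crop12.png

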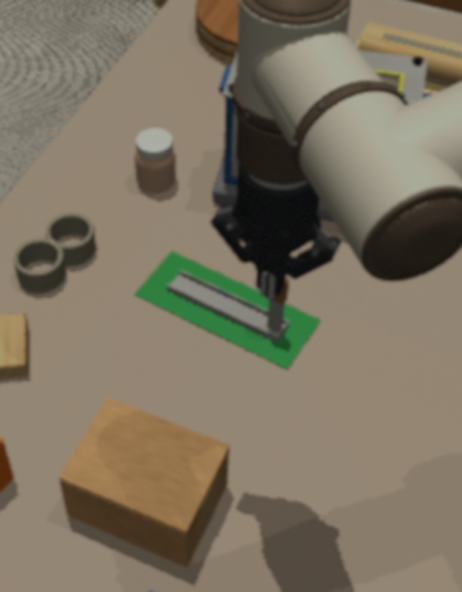

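View pics/crop13.png

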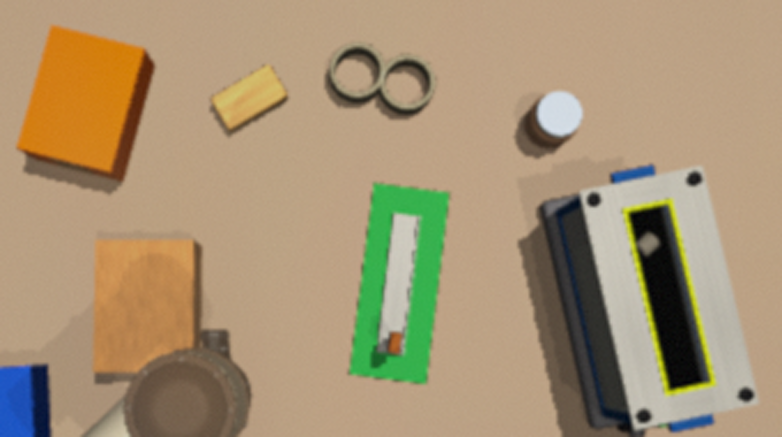

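View pics/w47.png

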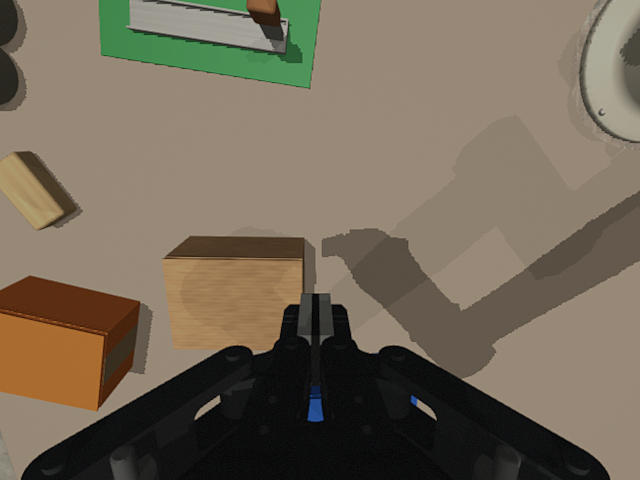

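Run:
```python
import cv2,numpy as np
a=cv2.imread('pics/s41.png')[105:210,340:470]; a=cv2.resize(a,None,fx=3,fy=3,interpolation=cv2.INTER_CUBIC)
b=cv2.imread('pics/w38.png')[0:105,540:640]; b=cv2.resize(b,None,fx=3,fy=3,interpolation=cv2.INTER_CUBIC)
cv2.imwrite('pics/crop14.png',np.hstack([a,b]))
```

```text
(no output)
```

View pics/crop14.png

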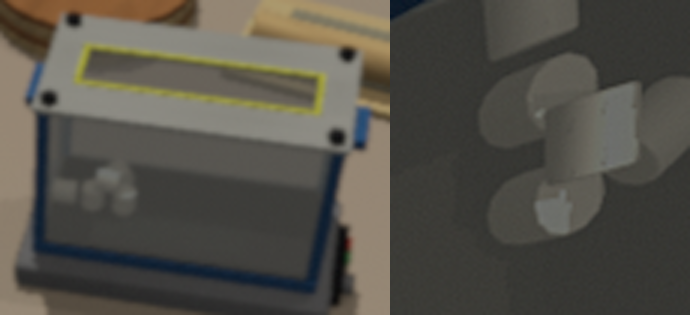

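Run:
```python
from h import *
st(); print(arm.job_done())
```

```text
t 60.03 pos [413.9 176.9 330.3] x [-0.019  1.    -0.001] y [-0.001 -0.001 -1.   ] z [-1.    -0.019  0.001] F [ 0.4 -0.9  0.7] w -0.0 j [ 0.77  0.03 -0.25 -0.   -1.29 -0.75]
the job is handed in; nothing more can be done
None
```

I finished the job and handed it in at 60 s of the 210 s allowed; `job_done` gives no verdict, so this rests on my own checks.

- **Loading:** All five cylinders in the carton stood upright in a row in the boat.
- **Tipping:** I lowered the loaded boat level through the slot and tipped it about 29°. The last cylinder was held at the nose by the pile already in the tub. Raising and backing the boat about 1 cm let it go.
- **Boat back on the mat:** The empty boat came out level and stands upright on its green mat.
- **Carton:** I then folded both short flaps, then both long flaps flat over them.

My last pictures show five cylinders in the tub and the carton shut flat. The vase, jar and block look where they were. The wrist readings I took while the boat was in the slot (about 2–3 N) matched its own weight, so I saw no sign of it touching the cover. None of the checks disagreed, and I did not see any cylinder get knocked aside.

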